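# Unload the violin tailpiece drilling jig

### The arm

A 6-joint arm with a two-finger parallel gripper is mounted at the origin on the work surface. World frame = base frame: x ahead of the robot, y to its left, z up, the work surface at z = 0. Lengths are in m, angles in degrees, forces in N, time in s.
With the tool pointing down it reaches from about 0.4 to 0.825 m from the base axis. Payload 7 kg.
Tool frame: the origin (TCP) lies at the very end of the fingers, on their centre line; the grasp point (between the pads) lies 19 mm behind it (r.hold_point_z is the distance from the TCP to the grasp point, in m); z points along the fingers, y is the direction in which the jaws open and shut (so a half turn about z gives the same grasp; the last joint's range is limited). The gripper opens to 88 mm and grips with 3 to 60 N. Pads are 19 mm wide; open, the fingers measure 130 mm over their backs; the gripper's body (78 mm by 193 mm) begins 47 mm behind the grasp point.
Start: joints at [-51.331, 20.546, 0.682, 0, -70.136, -16.507], TCP at [0.255, -0.625, 0.227] pointing down, gripper open.
Joint ranges: [-176.03, 176.03], [-82.01, 121.73], [-58.28, 71.71], [-173.87, 95.51], [-174.79, -0.11], [-173.66, 173.66]. Speed limits (degrees/s): [136.94, 136.94, 172.46, 180, 180, 180].

### API

Orientations are given as [roll, pitch, yaw] about the fixed x, y, z axes, in that order (R = Rz(yaw) Ry(pitch) Rx(roll)).
In Python, from plant import r gives the robot as it stands. The module is installed in compiled form; this text tells all that it offers.
- The arm moves only by the shell command python3 -m inch 'ROWS' [FORCE]. ROWS is text: rows parted by semicolons, each of 7 numbers parted by spaces: the shift along the tool's x, y, z in m, then the turn, a rotation vector about the tool's x, y, z in rad, then the opening, from 0 (shut) to 1 (fully open). In form: tx ty tz ax ay az jaw; .... A call has 1 to 20 rows; each row shifts and turns the commanded pose from where the row before left it, along the tool's axes as they then stand; what a row does not reach is not made up. A row lasts 1/12 s, in which the tool goes at most 41.7 mm and 7.16 degrees, less where a joint would pass 70% of its speed; a pose out of reach is approached as far as the arm can. A call with a gripper value outside its range is refused whole. The fingers move at their own pace and stop on an object; FORCE is the grip in N (left out, the last holds). Time passes only in rows, so rows that do not move let the fingers close. It gives the time, the measured TCP pose, the force and the opening at its end, in the units of the state.
- r.get_state(): the state, without advancing time (a new reading comes with each control period).
- r.capture(name): name is "scene" or "top" or "wrist"; returns the picture (400x640x3 uint8, red, green, blue); there is no depth.
- r.camera_params(name): a dict with "vfov" (degrees; the focal length in pixels is half the picture's height over the tangent of half this angle, whatever the lens; pixels are square), "cx", "cy" (the principal point, pixels), "R" (3x3) and "t" (3): a world point X has camera coordinates R X + t. Camera axes: x right, y down, z forward; pixel columns grow to the right and rows downward; lengths in m; the calibration is good to about 2 mm. A picture is of the moment at which its call begins: read the wrist's pose just before it. camera_params takes no time and is no camera call; for the wrist camera it gives the pose at the moment of the call.
- r.close_job(): hands the job in, once; it reports no verdict.
Trained networks look in the newest picture that a camera, given by its name, has taken for a name from the list of things; names that differ only in an ending like _2 or _b are one class to them, and where a whole thing is asked for, a point or a joint stands for the part that bears it (a point fixed in the world has none). Each returns a list of dicts, best first, with "p" (0 to 1); they miss things now and then, are a little off and sometimes report something else, mostly with a low value. They report only what shows in the picture. A call takes as long as a camera call. They do not tell look-alikes from the thing itself.
- r.recognise(target, camera): "xy" ([column, row] in pixels, amid what is visible of it).
The state is a dict: "time_s": time; "joints": joint angles; "qd": joint speeds; "joint_torque": joint torques, N m; "tcp_pos": TCP position; "eef_rot": TCP orientation; "contact_force": force on the tool from outside, world axes, zero at the start; "moment": the same for the moment, N m; "gripper_width": finger opening in m.
Only numpy, scipy, OpenCV 4.12 (cv2) and the standard library are available. Lean on these libraries where they do the work, as an engineer would, in place of code of your own. Each camera call takes 0.05 s, during which the arm holds its last target.

### The job

Unload the drilling jig: swing the steel hold-down fully aside to its stop by its blue knob, then lift the aluminium template by its red grip straight up and level until it is clear of the two dowels, and lay it flat on the sloping rest centred and with one long edge against the ledge, setting it down before letting go. Then take the black tailpiece out of the jig and lower it flat, top side up, into the wooden tray, again without dropping it. Leave the hold-down open and the other things on the bench where they are.

Things in the scene. Friction and masses are not known exactly. Their poses are not given: they have to be found in the camera images.
- jig: Drilling jig fixed to the bench, plywood base 165 x 210 x 20 mm. Origin on the bench under the template's middle; y along the template, x towards the hold-down, z up. Shoulders at y = +-82 mm (100 x 34 mm, tops at height 46 mm) carry the template; 12 mm steel dowels at y = +-80 mm rise 25 mm from them, to 71 mm. Between them (130 mm clear) a felt strip, 22 mm wide, 6 mm thick, carries the tailpiece.
- pivot (a point): Pivot axis of the hold-down (vertical) on the jig, at jig x = 75 mm, y = 0, 69 mm above the bench; its axes are those of the jig.
- holddown (a joint): Angle (rad) of the hold-down, a steel bar 112 x 18 x 8 mm, 3 mm above the template. At 0 its nose lies over the template's edge (to jig x = 28 mm), its knob arm along jig +x. It opens counterclockwise seen from above (knob to jig +y) to a stop at 1.65, clear of the template. Starts at 0 to 0.3. Stiff, 0.12 N m: it stays where it is left.
- holddown_knob (a point): Blue upright knob on the hold-down, 20 mm diameter, from 69 to 105 mm above the bench; the point is on its axis 89 mm up, 50 mm from the pivot axis.
- template_grip (a point): Loose aluminium template 110 (x) x 200 (y) x 12 mm, about 0.35 kg, on the dowels by two 13.5 mm holes. The point lies in the red grip block that stands on its middle (44 mm in x, 28 mm in y, 42 mm high): 36 mm above the plate's underside, 24 mm above its top, 18 mm below the block's top. z points out of its top.
- tailpiece_mid (a point): Loose black ebony tailpiece, 112 mm long (y), 15 mm thick (z, top side up), width (x) tapering from 43 mm at the string-hole end (+y, white saddle line, brass holes) over 34 mm at the middle to 25 mm. The point is its centre, half-way up. It starts along the jig's y under the template, underside 26 mm above the bench.
- slope: Sloping panel of the rest, fixed to the bench and facing the robot: 150 x 230 mm, tilted 30 degrees. Origin at the middle of its upper surface, 56 mm above the bench; x runs uphill (away from the robot), y across, z out of the surface. A ledge along the lower edge, from x = -75 to -65 mm, stands 15 mm above the surface.
- tray_floor (a point): Centre of the floor of the wooden tray, fixed to the bench: floor 7 mm above the bench, inside 166 mm (x) by 186 mm (y), walls 7 mm thick, tops 22 mm above the bench.
- glue: White bottle with red cap, 56 mm diameter, 170 mm tall; origin at the underside. Bystander.
- varnish: Amber jar with black lid, 60 mm diameter, 75 mm tall; origin at the underside. Bystander.
- palette: White mixing palette with dabs of colour, 90 x 120 x 9 mm; origin under its centre. Bystander.
- gouge: Screwdriver-like hand tool lying on the bench, 200 mm long along its x; origin under it. Bystander.
- mallet: Hammer lying on the bench, 200 mm long along its x; origin under it. Bystander.
- maple_block: Pale wood block 50 x 90 x 30 mm; origin under its centre. Bystander.
- brush: Brush lying on the bench, 180 mm long along its x; origin under it. Bystander.
Mind the look-alikes: they are no part of the job. There is more than one size of the part that bears template_grip; the job needs the smaller.

How it is judged:
By the outcome, as a careful person would: the job done as asked, in the order asked, and still so for the second after the job is handed in, with the robot touching nothing.
It also fails if it takes over 61 s, if anything falls off the work surface, if the arm or the gripper's body presses on something with over 40 N, if the wrist force passes 120 N, or if a joint passes its speed limit or range.

## Working session

There is one attempt and no reset: what is moved stays moved. The work goes in short steps, Python scripts to look and compute and a shell command to move; the robot and the scene stay as the last step left them, time stands still between calls to the robot, and variables do not carry over. Pictures are saved under pics/ and viewed, and the job is handed in when it is done.

```bash
ls; mkdir -p pics; python3 - <<'E'
from plant import r
import cv2,numpy as np
for n in ("scene","top","wrist"):
    im=r.capture(n); cv2.imwrite(f"pics/{n}0.png",im[:,:,::-1])
    p=r.camera_params(n); print(n,p['vfov'],p['cx'],p['cy'],np.round(p['R'],4).tolist(),np.round(p['t'],4).tolist(), set(p)-{'vfov','cx','cy','R','t'})
print(r.get_state(), r.hold_point_z)
E
```

```text
pics
scene 45.207002944083406 316.61030235644813 205.22162307272717 [[-0.8022, 0.597, 0.0002], [0.442, 0.594, -0.6722], [-0.4014, -0.5391, -0.7404]] [0.4852, -0.1405, 1.7112] set()
top 51.44797030051495 319.1708977797595 200.11136290873702 [[-0.0211, -0.9997, 0.0131], [-0.9878, 0.0188, -0.1545], [0.1542, -0.0162, -0.9879]] [-0.0921, 0.5354, 1.4827] set()
wrist 60.99685340171952 321.37192703616745 204.39222551347896 [[-0.3773, 0.9261, 0.0012], [0.8919, 0.363, 0.2698], [0.2494, 0.1029, -0.9629]] [0.675, -0.0348, 0.3916] set()
{'time_s': 0.15, 'joints': array([-5.13286654e+01,  2.05821994e+01,  6.47352611e-01, -1.45980210e-02,
       -7.01357734e+01, -1.65071212e+01]), 'qd': array([ 0.00701738, -0.16017023,  0.25982581,  0.04261511, -0.07019935,
       -0.06413244]), 'joint_torque': array([-7.42920056e-04, -5.83273566e+01,  2.93289703e+01,  7.00123295e+00,
        8.77211482e-03, -1.16614169e-04]), 'tcp_pos': array([ 0.25449847, -0.62479957,  0.22584746]), 'eef_rot': array([ 1.79928391e+02, -6.90810210e-03, -1.57840751e+02]), 'contact_force': array([-0.50882227, -0.1621129 ,  0.48666977]), 'moment': array([ 0.02295073,  0.01561707, -0.03859387]), 'gripper_width': 0.08785061140664781} 0.0188
```

View pics/scene0.png

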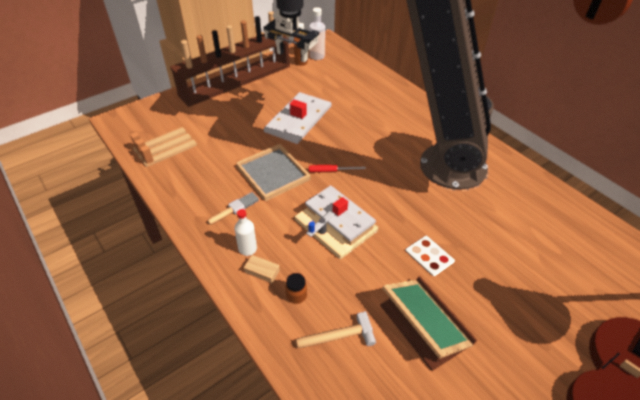

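View pics/top0.png

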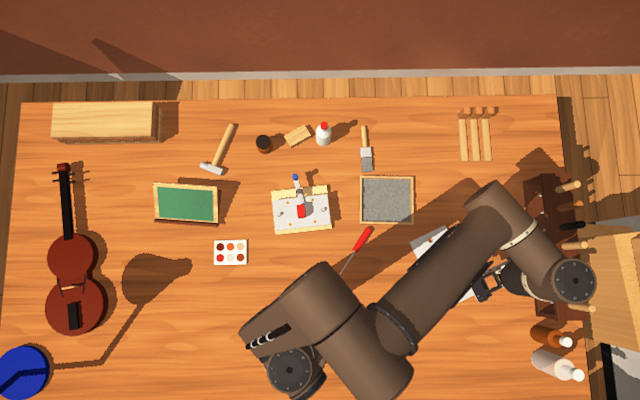

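View pics/wrist0.png

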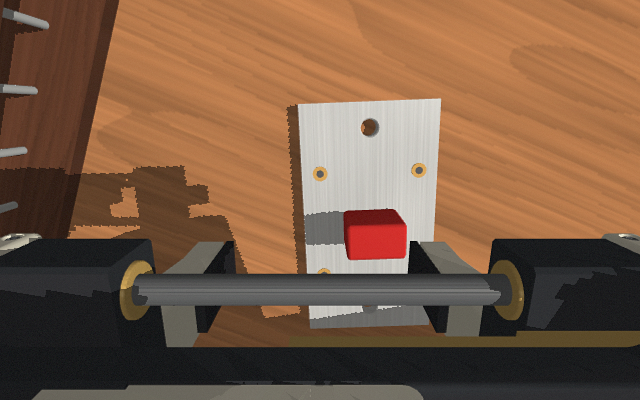

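The pictures show the jig with its template at about (301,211) in top and a second, loose template under the gripper at about (440,255). The green rest is at (187,203) and the tray at (387,200). Next I'll compare the two templates in enlarged crops.

```bash
cat > h.py <<'E'
from plant import r
import cv2,numpy as np
from scipy.spatial.transform import Rotation as Ro
def cam(n):
    p=r.camera_params(n); f=200/np.tan(np.radians(p['vfov']/2))
    return f,p['cx'],p['cy'],np.array(p['R']),np.array(p['t'])
def proj(c,X):
    f,cx,cy,R,t=c; Y=np.atleast_2d(X)@R.T+t
    return np.c_[cx+f*Y[:,0]/Y[:,2],cy+f*Y[:,1]/Y[:,2]]
def unproj(c,uv,z):
    f,cx,cy,R,t=c; uv=np.atleast_2d(uv)
    d=np.c_[(uv[:,0]-cx)/f,(uv[:,1]-cy)/f,np.ones(len(uv))]@R
    o=-R.T@t; return o+d*((z-o[2])/d[:,2])[:,None]
def crop(im,x0,y0,w,h,s,name):
    cv2.imwrite(name,cv2.resize(im[y0:y0+h,x0:x0+w,::-1],None,fx=s,fy=s,interpolation=cv2.INTER_CUBIC))
E
python3 - <<'E'
from h import *
im=cv2.imread("pics/top0.png")[:,:,::-1]; sc=cv2.imread("pics/scene0.png")[:,:,::-1]
a=cv2.resize(im[160:260,140:340],None,fx=4,fy=4,interpolation=cv2.INTER_CUBIC)
cv2.imwrite("pics/t_a.png",a[:,:,::-1])
crop(sc,230,80,190,190,4,"pics/s_a.png"); 
crop(sc,230,80,190,145,4,"pics/s_a.png")
c=cam("top")
for uv,z in [((301,211),.1),((187,203),.056),((387,200),.007),((230,252),0),((323,140),0)]: print(uv,unproj(c,uv,z).round(3))
E
```

```text
(301, 211) [[ 0.487 -0.037  0.1  ]]
(187, 203) [[0.53  0.376 0.056]]
(387, 200) [[ 0.535 -0.359  0.007]]
(230, 252) [[0.352 0.23  0.   ]]
(323, 140) [[ 0.775 -0.123  0.   ]]
```

View pics/t_a.png

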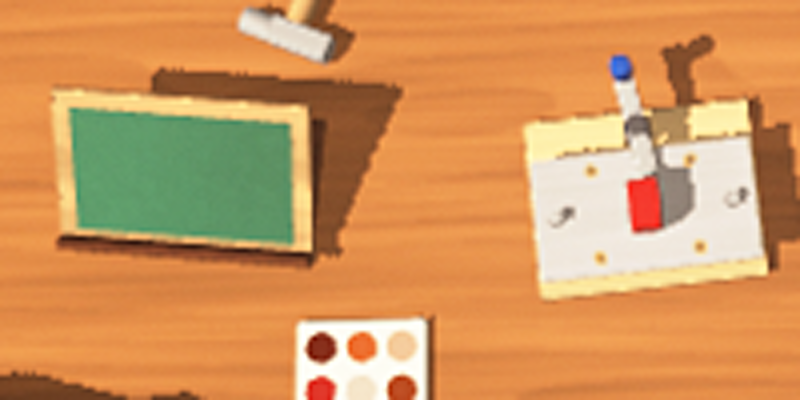

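View pics/s_a.png

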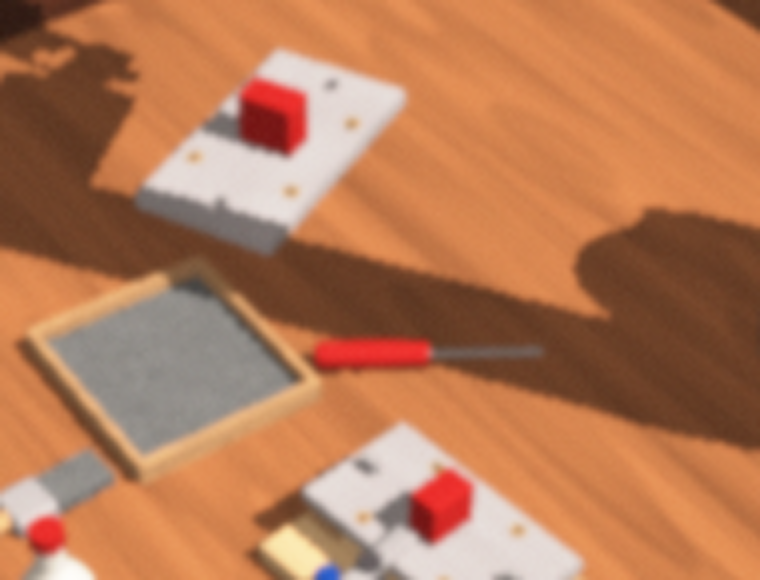

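The two templates are the one on the jig at top (301,211) / scene (340,207), and the loose one at top (440,250) / scene (298,110). The loose one is clearly larger in the crop. The job needs the smaller one, which sits on the dowels under the hold-down. I'll move the wrist camera above the jig.

```bash
cat >> h.py <<'E'
from scipy.optimize import least_squares
def cur():
    s=r.get_state(); return np.array(s['tcp_pos']),Ro.from_euler('xyz',s['eef_rot'],degrees=True)
def plan(p1,rpy1,N,start=None,show=True):
    """N identical rows (tx ty tz ax ay az) from start to the target; returns end pose"""
    p0,R0=start or cur(); R1=rpy1 if isinstance(rpy1,Ro) else Ro.from_euler('xyz',rpy1,degrees=True)
    w=(R0.inv()*R1).as_rotvec()/N; D=Ro.from_rotvec(w).as_matrix()
    S=sum(np.linalg.matrix_power(D,k) for k in range(N))
    t=np.linalg.solve(S,R0.inv().apply(np.array(p1)-p0))
    print(f"N={N} row:",' '.join('%.4f'%v for v in np.r_[t,w]),"|t|=%.4f |w|=%.3f"%(np.linalg.norm(t),np.linalg.norm(w)))
    p,R=p0,R0
    if show:
        for k in range(N):
            p=p+R.apply(t);R=R*Ro.from_rotvec(w)
            if k%4==0 or k==N-1: print('  ',k+1,p.round(3),R.as_euler('xyz',degrees=True).round(1))
    return (np.array(p1),R1)
E
python3 - <<'E'
from h import *
s=plan([.40,-.3,.40],[180,0,-165],12)
plan([.55,-.03,.40],[180,0,-174],10,start=s)
E
```

```text
N=12 row: -0.0202 0.0217 -0.0145 0.0001 -0.0000 0.0104 |t|=0.0330 |w|=0.010
   1 [ 0.265 -0.597  0.24 ] [ 179.9   -0.  -158.4]
   5 [ 0.31  -0.487  0.298] [ 180.    -0.  -160.8]
   9 [ 0.36  -0.379  0.356] [ 180.    -0.  -163.2]
   12 [ 0.4 -0.3  0.4] [ 180.    0. -165.]
N=10 row: -0.0199 0.0237 0.0000 0.0000 -0.0000 0.0157 |t|=0.0309 |w|=0.016
   1 [ 0.413 -0.272  0.4  ] [ 180.     0.  -165.9]
   5 [ 0.47  -0.162  0.4  ] [ 180.     0.  -169.5]
   9 [ 0.533 -0.056  0.4  ] [ 180.     0.  -173.1]
   10 [ 0.55 -0.03  0.4 ] [ 180.    0. -174.]
```

```bash
python3 -m inch '-0.024 0.026 -0.0174 0 0 0.0125 1;-0.024 0.026 -0.0174 0 0 0.0125 1;-0.024 0.026 -0.0174 0 0 0.0125 1;-0.024 0.026 -0.0174 0 0 0.0125 1;-0.024 0.026 -0.0174 0 0 0.0125 1;-0.024 0.026 -0.0174 0 0 0.0125 1;-0.024 0.026 -0.0174 0 0 0.0125 1;-0.024 0.026 -0.0174 0 0 0.0125 1;-0.024 0.026 -0.0174 0 0 0.0125 1;-0.024 0.026 -0.0174 0 0 0.0125 1;-0.02 0.0237 0 0 0 0.0157 1;-0.02 0.0237 0 0 0 0.0157 1;-0.02 0.0237 0 0 0 0.0157 1;-0.02 0.0237 0 0 0 0.0157 1;-0.02 0.0237 0 0 0 0.0157 1;-0.02 0.0237 0 0 0 0.0157 1;-0.02 0.0237 0 0 0 0.0157 1;-0.02 0.0237 0 0 0 0.0157 1;-0.02 0.0237 0 0 0 0.0157 1;-0.02 0.0237 0 0 0 0.0157 1'
python3 -m inch '0 0 0 0 0 0 1;0 0 0 0 0 0 1'
python3 - <<'E'
from h import *
im=r.capture("wrist"); cv2.imwrite("pics/w1.png",im[:,:,::-1])
import pickle; pickle.dump(cam("wrist"),open("w1.pkl","wb")); s=r.get_state(); print(s['time_s'],s['tcp_pos'],s['eef_rot'],s['joints'])
E
```

```text
time_s: 1.82
tcp_pos: [0.5487, -0.0295, 0.4006]
eef_rot: [180.0, 0.0, -174.0]
contact_force: [1.2, -0.2, -0.4]
gripper_width: 0.0875
time_s: 1.98
tcp_pos: [0.5488, -0.0297, 0.3995]
eef_rot: [-180.0, -0.1, -173.9]
contact_force: [-0.9, 0.2, 0.4]
gripper_width: 0.0877
2.0333 [ 0.54833827 -0.03057519  0.39993925] [-1.79987922e+02 -7.69644558e-02 -1.73919504e+02] [ 1.72471977e+01  4.95567238e+00  2.46321347e+00 -3.05877290e-03
 -8.75853875e+01 -1.01166563e+02]
```

View pics/w1.png

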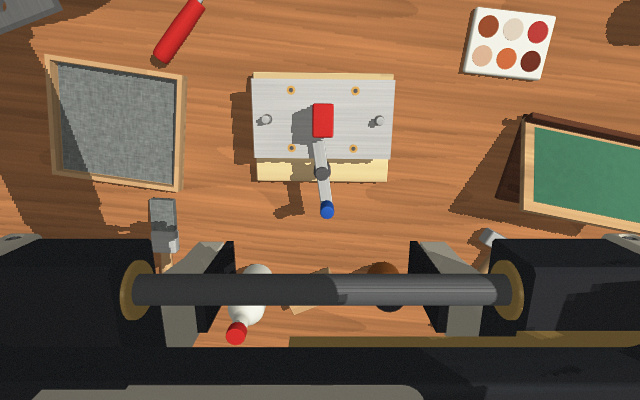

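The wrist view shows, right way round, the tray at (118,125), jig and template at (322,118), blue knob at (327,210), pivot at (322,172) and rest at (590,190). I'll enlarge to get accurate features.

```bash
python3 - <<'E'
from h import *
im=cv2.imread("pics/w1.png")[:,:,::-1]
crop(im,235,60,175,165,4.5,"pics/w1j.png")
crop(im,30,40,170,165,3.5,"pics/w1t.png")
crop(im,490,95,150,150,4,"pics/w1s.png")
E
```

```text
(no output)
```

View pics/w1j.png

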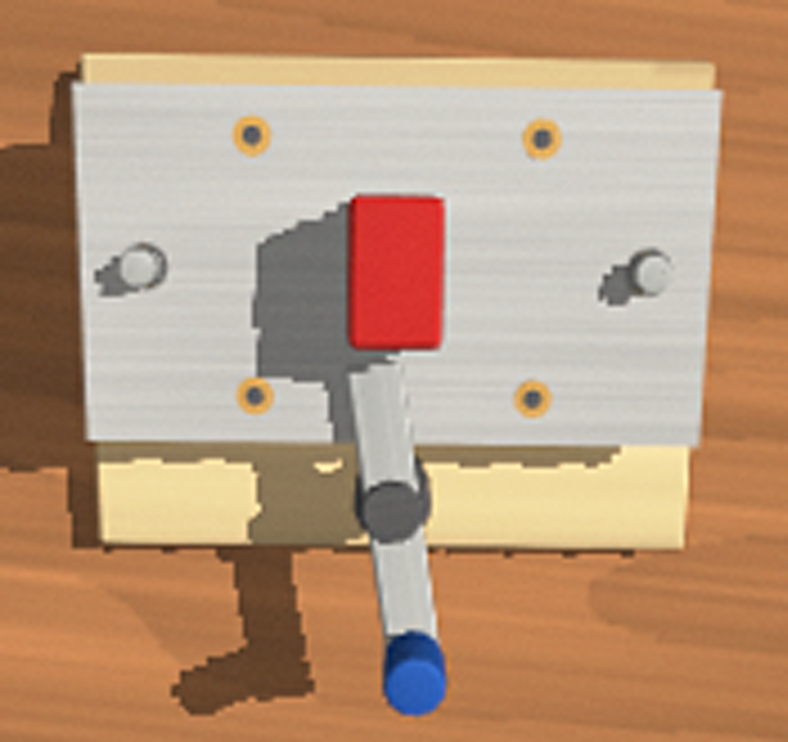

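View pics/w1t.png

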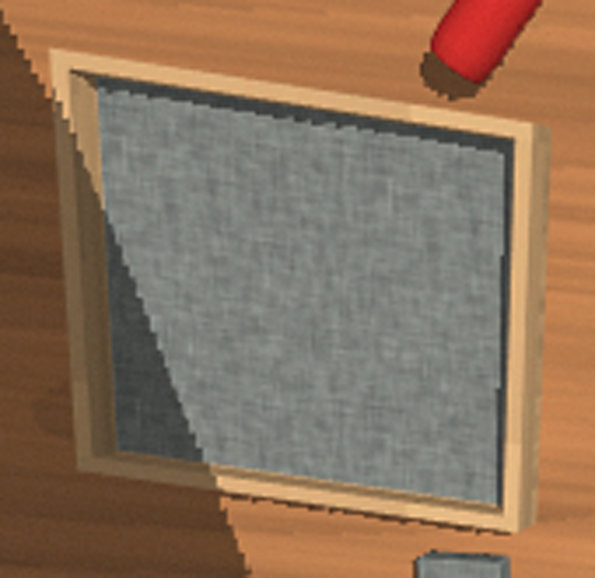

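View pics/w1s.png

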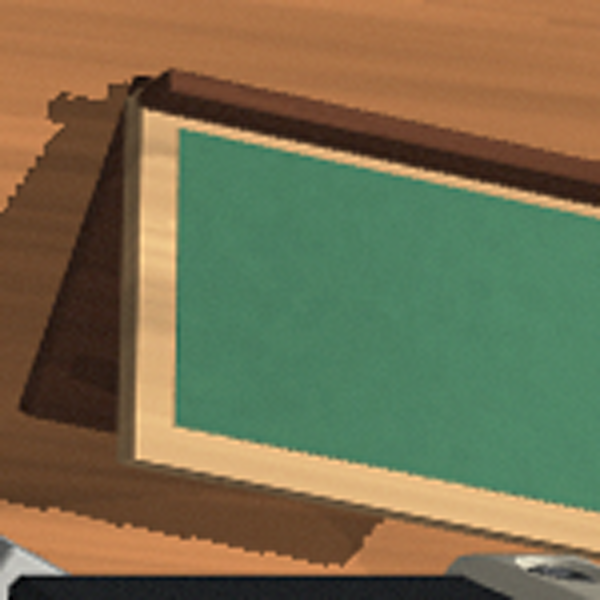

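```bash
cat > fit1.py <<'E'
from h import *; import pickle
c=pickle.load(open("w1.pkl","rb"))
px=lambda L,x0,y0,s:np.array([[x0+(a+.5)/s-.5,y0+(b+.5)/s-.5] for a,b in L])
J=np.array([[-55,-100,58],[-55,100,58],[55,100,58],[55,-100,58],[-22,-14,100],[-22,14,100],[22,14,100],[22,-14,100],[0,-80,71],[0,80,71]])/1000
uv=px([(73,84),(721,90),(698,445),(86,441),(350,196),(444,196),(441,349),(349,349),(142,266),(652,272)],235,60,4.5)
def T(q,P): 
    a=q[2]; R=np.array([[np.cos(a),-np.sin(a),0],[np.sin(a),np.cos(a),0],[0,0,1]])
    return P@R.T+np.array([q[0],q[1],0])
s=least_squares(lambda q:(proj(c,T(q,J))-uv).ravel(),[.49,-.04,.1]); print("jig",s.x.round(4),np.degrees(s.x[2]).round(2)); print(s.fun.reshape(-1,2).round(1).tolist())
q=s.x
k=unproj(c,px([(415,683)],235,60,4.5),.105)[0]; pv=T(q,np.array([[.075,0,.069]]))[0]
d=k-pv; th=np.arctan2(d[1],d[0])-q[2]; print("knob",k.round(4),"pivot",pv.round(4),"r",np.hypot(d[0],d[1]).round(4),"theta",th.round(3))
dw=unproj(c,uv[8:10],.071); print("dowels",dw.round(4).tolist(),"mid",dw.mean(0).round(4))
E
python3 fit1.py
```

```text
jig [ 0.4904 -0.0356  0.0968] 5.55
[[0.1, -0.2], [-0.1, -0.1], [0.0, -0.0], [0.7, -0.4], [-0.4, -0.3], [0.3, -0.1], [0.3, 0.3], [-0.3, 0.1], [-0.9, 0.5], [0.2, 0.3]]
knob [ 0.6125 -0.0165  0.105 ] pivot [ 0.565  -0.0284  0.069 ] r 0.0489 theta 0.148
dowels [[0.4973, -0.1141, 0.071], [0.4823, 0.0436, 0.071]] mid [ 0.4898 -0.0352  0.071 ]
```

```bash
python3 - <<'E'
from h import *
s=plan([.6135,-.0163,.15],[180,0,-166],8)
s=plan([.6135,-.0163,.075],[180,0,-166],4,start=s)
E
```

```text
N=8 row: -0.0084 0.0004 0.0312 -0.0000 -0.0002 -0.0173 |t|=0.0323 |w|=0.017
   1 [ 0.557 -0.029  0.369] [-1.800e+02 -1.000e-01 -1.729e+02]
   5 [ 0.589 -0.023  0.244] [-180.   -0. -169.]
   8 [ 0.613 -0.016  0.15 ] [-180.    0. -166.]
N=4 row: -0.0000 -0.0000 0.0187 0.0000 0.0000 0.0000 |t|=0.0187 |w|=0.000
   1 [ 0.614 -0.016  0.131] [ 180.    0. -166.]
   4 [ 0.614 -0.016  0.075] [ 180.    0. -166.]
```

```bash
python3 -m inch '-0.0084 0.0004 0.0312 0 0 -0.0173 1;-0.0084 0.0004 0.0312 0 0 -0.0173 1;-0.0084 0.0004 0.0312 0 0 -0.0173 1;-0.0084 0.0004 0.0312 0 0 -0.0173 1;-0.0084 0.0004 0.0312 0 0 -0.0173 0.6;-0.0084 0.0004 0.0312 0 0 -0.0173 0.6;-0.0084 0.0004 0.0312 0 0 -0.0173 0.6;-0.0084 0.0004 0.0312 0 0 -0.0173 0.6;0 0 0 0 0 0 0.6;0 0 0 0 0 0 0.6'
python3 - <<'E'
from h import *
im=r.capture("wrist"); cv2.imwrite("pics/w2.png",im[:,:,::-1])
plan([.6135,-.0163,.075],[180,0,-166],4)
E
```

```text
time_s: 2.87
tcp_pos: [0.6129, -0.0181, 0.1498]
eef_rot: [-180.0, -0.2, -166.1]
contact_force: [-0.0, -0.5, 0.3]
gripper_width: 0.0549
N=4 row: 0.0000 0.0004 0.0192 -0.0002 -0.0000 -0.0005 |t|=0.0192 |w|=0.001
   1 [ 0.614 -0.017  0.133] [-180.    -0.  -166.1]
   4 [ 0.614 -0.016  0.075] [-180.    0. -166.]
```

View pics/w2.png

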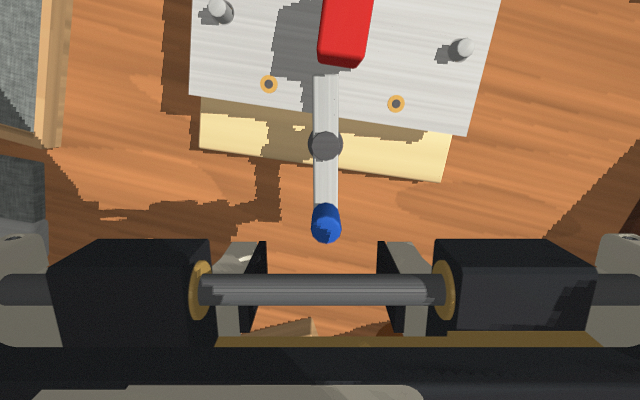

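The blue knob is at (327,225), centred between the fingers at columns 265 and 378, and the bar runs vertically in the view. I'll descend and grip it.

```bash
python3 -m inch '0 0.0004 0.019 0 0 0 0.6;0 0.0004 0.019 0 0 0 0.6;0 0.0004 0.019 0 0 0 0.6;0 0.0004 0.018 0 0 0 0.6;0 0 0 0 0 0 0.1;0 0 0 0 0 0 0.1;0 0 0 0 0 0 0.1;0 0 0 0 0 0 0.1;0 0 0 0 0 0 0.1;0 0 0 0 0 0 0.1' 15
python3 - <<'E'
from h import *
pv=np.array([.565,-.0284]); p,R=cur(); d=p[:2]-pv; print(p,np.hypot(*d),np.arctan2(d[1],d[0])-.0968, r.get_state()['gripper_width'])
# rotate 1.50 rad about pivot
a0=np.arctan2(d[1],d[0]); rad=np.hypot(*d)
dth=1.65+.0968-a0; print("dth",dth)
a=a0+dth
plan([*(pv+.05*np.array([np.cos(a),np.sin(a)])),p[2]],Ro.from_euler('z',dth)*R,20)
E
```

```text
time_s: 3.75
tcp_pos: [0.6143, -0.0151, 0.0772]
eef_rot: [180.0, 0.1, -166.1]
contact_force: [-1.7, 1.5, 4.6]
gripper_width: 0.0197
[ 0.61431837 -0.01513481  0.07724305] 0.05107119426497549 0.16595200990385583 0.01968768922309593
dth 1.484047990096144
N=20 row: 0.0003 0.0037 -0.0000 -0.0002 0.0000 -0.0742 |t|=0.0037 |w|=0.074
   1 [ 0.613 -0.012  0.077] [ 1.800e+02  1.000e-01 -1.618e+02]
   5 [0.606 0.002 0.077] [ 1.800e+02  1.000e-01 -1.448e+02]
   9 [0.595 0.012 0.077] [ 1.800e+02  1.000e-01 -1.278e+02]
   13 [0.582 0.019 0.077] [ 1.800e+02  1.000e-01 -1.108e+02]
   17 [0.567 0.022 0.077] [ 1.80e+02  1.00e-01 -9.38e+01]
   20 [0.556 0.021 0.077] [ 1.8e+02  1.0e-01 -8.1e+01]
```

```bash
python3 -m inch '0.0003 0.0037 0 0 0 -0.0742 0.1;0.0003 0.0037 0 0 0 -0.0742 0.1;0.0003 0.0037 0 0 0 -0.0742 0.1;0.0003 0.0037 0 0 0 -0.0742 0.1;0.0003 0.0037 0 0 0 -0.0742 0.1;0.0003 0.0037 0 0 0 -0.0742 0.1;0.0003 0.0037 0 0 0 -0.0742 0.1;0.0003 0.0037 0 0 0 -0.0742 0.1;0.0003 0.0037 0 0 0 -0.0742 0.1;0.0003 0.0037 0 0 0 -0.0742 0.1'
```

```text
time_s: 4.58
tcp_pos: [0.5934, 0.0148, 0.0773]
eef_rot: [-179.8, 0.2, -123.3]
contact_force: [2.0, 3.9, 1.9]
gripper_width: 0.0198
```

```bash
python3 -m inch '0.0003 0.0037 0 0 0 -0.0742 0.1;0.0003 0.0037 0 0 0 -0.0742 0.1;0.0003 0.0037 0 0 0 -0.0742 0.1;0.0003 0.0037 0 0 0 -0.0742 0.1;0.0003 0.0037 0 0 0 -0.0742 0.1;0.0003 0.0037 0 0 0 -0.0742 0.1;0.0003 0.0037 0 0 0 -0.0742 0.1'
python3 - <<'E'
from h import *
pv=np.array([.565,-.0284]); p,R=cur(); d=p[:2]-pv; print(p,np.hypot(*d),np.arctan2(d[1],d[0])-.0968)
E
```

```text
time_s: 5.17
tcp_pos: [0.5693, 0.0232, 0.0773]
eef_rot: [-179.7, 0.2, -93.5]
contact_force: [2.3, 11.0, 1.2]
gripper_width: 0.0196
[0.5692547  0.02317622 0.07733195] 0.051751417674410015 1.3916891658689927
```

```bash
python3 -m inch '0 0.0037 0 0 0 -0.0742 0.1;0 0.0037 0 0 0 -0.0742 0.1;0 0.0037 0 0 0 -0.0742 0.1;0 0 0 0 0 0 0.1'
python3 - <<'E'
from h import *
pv=np.array([.565,-.0284]); p,R=cur(); d=p[:2]-pv; print(p,np.hypot(*d),np.arctan2(d[1],d[0])-.0968)
E
```

```text
time_s: 5.5
tcp_pos: [0.5572, 0.0228, 0.0773]
eef_rot: [-179.7, 0.1, -80.7]
contact_force: [-1.5, 11.2, 3.8]
gripper_width: 0.0197
[0.55716296 0.02282474 0.077293  ] 0.051820776862837196 1.6258123182693855
```

```bash
python3 -m inch '-0.0003 0.0025 0 0 0 -0.04 0.1;0 0 0 0 0 0 0.1'; python3 -m inch '-0.0003 0.002 0 0 0 -0.03 0.1;0 0 0 0 0 0 0.1'
```

```text
time_s: 5.67
tcp_pos: [0.5557, 0.0226, 0.0773]
eef_rot: [-179.6, 0.1, -78.6]
contact_force: [2.4, 8.5, -0.4]
gripper_width: 0.0195
time_s: 5.83
tcp_pos: [0.5556, 0.0224, 0.0774]
eef_rot: [-179.5, 0.1, -76.9]
contact_force: [12.2, 6.1, -6.4]
gripper_width: 0.0195
```

The knob has stopped moving and the reaction has risen to 12 N, so the hold-down is at its stop. I'll release, rise and go to view the rest.

```bash
python3 -m inch '0 0 0 0 0 0 0.6;0 0 0 0 0 0 0.6;0 0 0 0 0 0 0.6;0 0 0 0 0 0 0.6;0 0 -0.02 0 0 0 0.6;0 0 -0.03 0 0 0 0.6;0 0 -0.035 0 0 0 0.6;0 0 -0.035 0 0 0 0.6'
python3 - <<'E'
from h import *
s=plan([.59,.37,.32],[180,0,-185],16)
E
```

```text
time_s: 6.5
tcp_pos: [0.5501, 0.0197, 0.1969]
eef_rot: [179.9, -0.0, -77.0]
contact_force: [1.4, 1.3, -0.5]
gripper_width: 0.0524
N=16 row: -0.0219 0.0133 -0.0077 0.0001 -0.0001 0.1178 |t|=0.0268 |w|=0.118
   1 [0.532 0.038 0.205] [179.9  -0.  -83.8]
   5 [0.486 0.129 0.235] [ 179.9   -0.  -110.8]
   9 [0.485 0.23  0.266] [ 180.    -0.  -137.8]
   13 [0.531 0.321 0.297] [ 180.    -0.  -164.8]
   16 [0.59 0.37 0.32] [-180.    0.  175.]
```

```bash
python3 -m inch '-0.0219 0.0133 -0.0077 0 0 0.1178 0.6;-0.0219 0.0133 -0.0077 0 0 0.1178 0.6;-0.0219 0.0133 -0.0077 0 0 0.1178 0.6;-0.0219 0.0133 -0.0077 0 0 0.1178 0.6;-0.0219 0.0133 -0.0077 0 0 0.1178 0.6;-0.0219 0.0133 -0.0077 0 0 0.1178 0.6;-0.0219 0.0133 -0.0077 0 0 0.1178 0.6;-0.0219 0.0133 -0.0077 0 0 0.1178 0.6;-0.0219 0.0133 -0.0077 0 0 0.1178 0.6;-0.0219 0.0133 -0.0077 0 0 0.1178 0.6;-0.0219 0.0133 -0.0077 0 0 0.1178 0.6;-0.0219 0.0133 -0.0077 0 0 0.1178 0.6;-0.0219 0.0133 -0.0077 0 0 0.1178 0.6;-0.0219 0.0133 -0.0077 0 0 0.1178 0.6;-0.0219 0.0133 -0.0077 0 0 0.1178 0.6;-0.0219 0.0133 -0.0077 0 0 0.1178 0.6;0 0 0 0 0 0 0.6;0 0 0 0 0 0 0.6'
python3 - <<'E'
from h import *
im=r.capture("wrist"); cv2.imwrite("pics/w3.png",im[:,:,::-1])
import pickle; pickle.dump(cam("wrist"),open("w3.pkl","wb")); s=r.get_state(); print(s['time_s'],s['tcp_pos'],s['eef_rot'],s['joints'])
im=r.capture("top"); crop(im,230,150,140,110,5.5,"pics/top3.png")
E
```

```text
time_s: 8.0
tcp_pos: [0.5907, 0.3704, 0.3177]
eef_rot: [-179.9, -0.1, 175.0]
contact_force: [-0.9, -0.6, -0.9]
gripper_width: 0.0528
8.05 [0.59012491 0.36984776 0.31806731] [-1.79918478e+02 -7.92600260e-02  1.75020724e+02] [ 4.80542295e+01  2.05723245e+01  1.24026175e+01 -1.44470939e-02
 -8.19430913e+01 -1.43031411e+02]
```

View pics/w3.png

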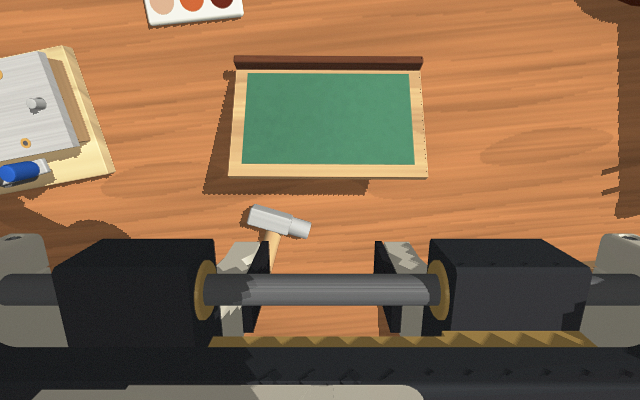

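View pics/top3.png

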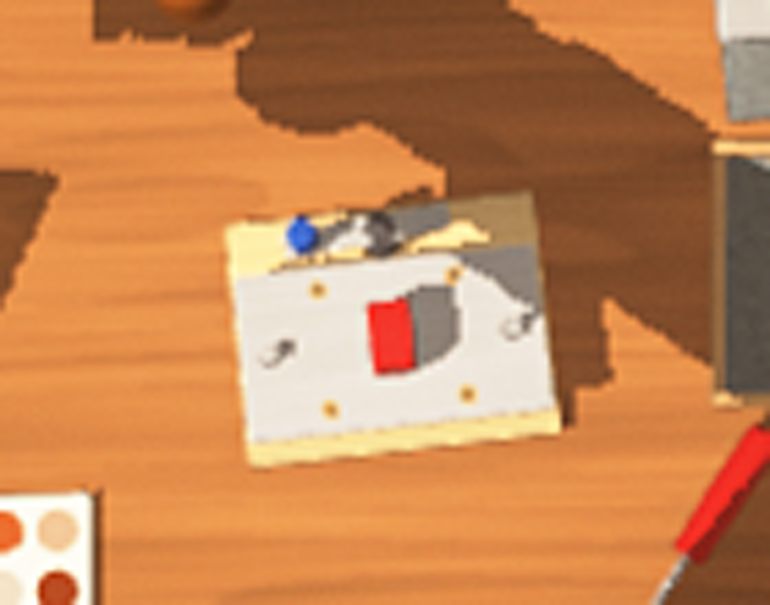

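The hold-down now lies along the template's edge, with the blue knob to the left at (303,235) in the top crop. In the wrist view the rest is at (330,122) with its ledge on the near side at row 62. I'll enlarge it and fit the pose.

```bash
python3 - <<'E'
from h import *
im=cv2.imread("pics/w3.png")[:,:,::-1]
crop(im,215,45,225,145,3.5,"pics/w3s.png")
E
```

```text
(no output)
```

View pics/w3s.png

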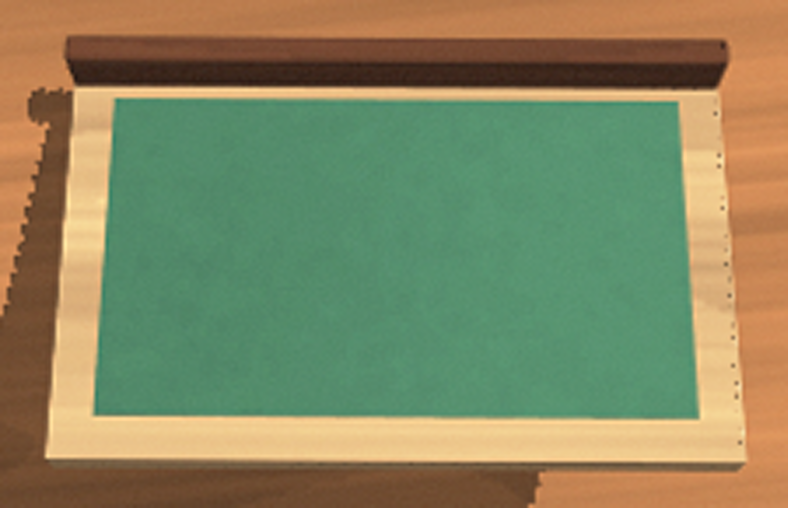

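```bash
cat > fit3.py <<'E'
from h import *; import pickle
c=pickle.load(open("w3.pkl","rb"))
px=lambda L,x0,y0,s:np.array([[x0+(a+.5)/s-.5,y0+(b+.5)/s-.5] for a,b in L])
P=np.array([[75,-115,0],[75,115,0],[-65,-115,0],[-65,115,0],[-65,-115,15],[-65,115,15],[-75,-115,15],[-75,115,15]])/1000
uv=px([(46,460),(746,463),(75,87),(719,90),(70,62),(727,66),(68,36),(728,41)],215,45,3.5)
def RS(q): return Ro.from_euler('z',q[2])*Ro.from_euler('y',-30,degrees=True)
def T(q,P): return RS(q).apply(P)+np.array([q[0],q[1],q[3] if len(q)>3 else .056])
for q0 in ([.53,.37,-.09],[.53,.37,-.09,.056]):
    s=least_squares(lambda q:(proj(c,T(q,P))-uv).ravel(),q0); print("slope",s.x.round(4),np.degrees(s.x[2]).round(2)); print(s.fun.reshape(-1,2).round(1).tolist())
E
python3 fit3.py
```

```text
slope [ 0.5283  0.3826 -0.0927] -5.31
[[0.1, -0.2], [0.2, 0.2], [0.1, 0.4], [-0.1, 0.7], [-1.4, -0.3], [1.1, -0.3], [-0.3, 0.0], [0.2, -0.2]]
slope [ 0.5282  0.3827 -0.0926  0.0547] -5.31
[[0.4, -0.5], [-0.1, -0.1], [0.4, 0.4], [-0.4, 0.7], [-1.1, -0.2], [0.8, -0.2], [0.0, 0.1], [-0.0, -0.2]]
```

```bash
python3 - <<'E'
from h import *
s=plan([.4904,-.0356,.16],[180,0,-174.45],13)
E
```

```text
N=13 row: 0.0076 -0.0312 0.0122 -0.0001 -0.0001 -0.0141 |t|=0.0344 |w|=0.014
   1 [0.58  0.339 0.306] [-1.799e+02 -1.000e-01  1.758e+02]
   5 [0.543 0.216 0.258] [-180.    -0.   179.1]
   9 [0.513 0.091 0.209] [-180.    -0.  -177.7]
   13 [ 0.49  -0.036  0.16 ] [ 180.     0.  -174.4]
```

```bash
python3 -m inch '0.0076 -0.0312 0.0122 0 0 -0.0141 0.6;0.0076 -0.0312 0.0122 0 0 -0.0141 0.6;0.0076 -0.0312 0.0122 0 0 -0.0141 0.6;0.0076 -0.0312 0.0122 0 0 -0.0141 0.6;0.0076 -0.0312 0.0122 0 0 -0.0141 0.6;0.0076 -0.0312 0.0122 0 0 -0.0141 0.6;0.0076 -0.0312 0.0122 0 0 -0.0141 0.6;0.0076 -0.0312 0.0122 0 0 -0.0141 0.6;0.0076 -0.0312 0.0122 0 0 -0.0141 0.6;0.0076 -0.0312 0.0122 0 0 -0.0141 0.6;0.0076 -0.0312 0.0122 0 0 -0.0141 0.6;0.0076 -0.0312 0.0122 0 0 -0.0141 0.6;0.0076 -0.0312 0.0122 0 0 -0.0141 0.6;0 0 0 0 0 0 0.6;0 0 0 0 0 0 0.6'
python3 - <<'E'
from h import *
im=r.capture("wrist"); cv2.imwrite("pics/w4.png",im[:,:,::-1])
plan([.4904,-.0356,.066],[180,0,-174.45],5)
c=cam("wrist")
from fit1 import T,q
print(proj(c,T(q,np.array([[-.022,-.014,.1],[-.022,.014,.1],[.022,.014,.1],[.022,-.014,.1],[0,-.08,.071],[0,.08,.071]]))).round(1).tolist())
E
```

```text
time_s: 9.35
tcp_pos: [0.4887, -0.0364, 0.1604]
eef_rot: [-180.0, -0.0, -174.6]
contact_force: [0.7, 1.3, 0.0]
gripper_width: 0.0526
N=5 row: -0.0001 -0.0001 0.0190 0.0000 0.0001 -0.0004 |t|=0.0190 |w|=0.000
   1 [ 0.49  -0.035  0.142] [ 180.     0.  -174.6]
   5 [ 0.49  -0.036  0.066] [ 180.     0.  -174.4]
jig [ 0.4904 -0.0356  0.0968] 5.55
[[0.1, -0.2], [-0.1, -0.1], [0.0, -0.0], [0.7, -0.4], [-0.4, -0.3], [0.3, -0.1], [0.3, 0.3], [-0.3, 0.1], [-0.9, 0.5], [0.2, 0.3]]
knob [ 0.6125 -0.0165  0.105 ] pivot [ 0.565  -0.0284  0.069 ] r 0.0489 theta 0.148
dowels [[0.4973, -0.1141, 0.071], [0.4823, 0.0436, 0.071]] mid [ 0.4898 -0.0352  0.071 ]
[[300.3, 188.0], [342.3, 188.0], [341.4, 249.2], [301.5, 249.2], [217.0, 207.7], [425.8, 207.3]]
```

View pics/w4.png

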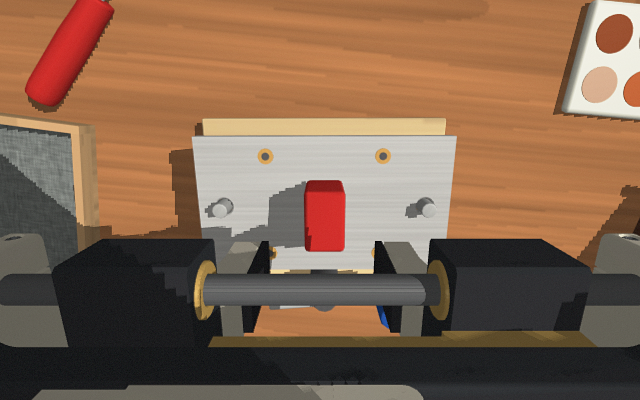

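```bash
python3 - <<'E' 2>/dev/null | tail -4
from h import *
c=cam("wrist"); p,R=cur()
im=cv2.imread("pics/w4.png")[:,:,::-1]; crop(im,190,165,260,110,3,"pics/w4g.png")
print(p, proj(c,[[p[0],p[1],.1],[p[0],p[1],.071]]).round(1).tolist())
hsv=cv2.cvtColor(im.copy(),cv2.COLOR_RGB2HSV); m=(hsv[...,1]>200)&((hsv[...,0]<8)|(hsv[...,0]>172))&(hsv[...,2]>150)
sub=m[192:250,280:370]; xs=np.where(sub.sum(0)>30)[0]+280; print(xs.min(),xs.max())
E
```

```text
[ 0.48970487 -0.03532508  0.16104012] [[322.0, 218.5], [321.9, 206.7]]
308 343
```

View pics/w4g.png

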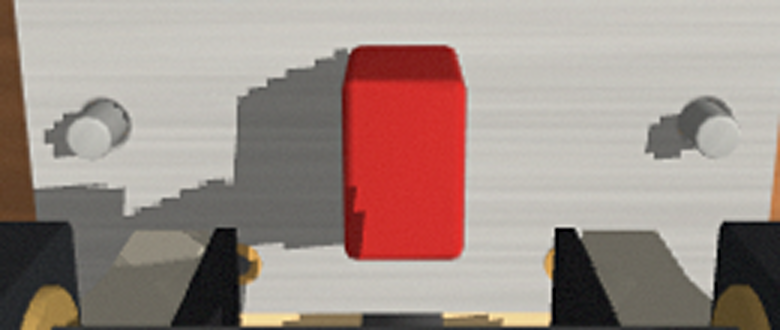

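The fit and the closer view differ by about 2 mm, so I'll shift towards the closer view and descend.

```bash
python3 -m inch '-0.0005 0.0007 0.02 0 0 0 0.6;-0.0005 0.0006 0.02 0 0 0 0.6;-0.0005 0.0005 0.02 0 0 0 0.6;0 0 0.02 0 0 0 0.6;0 0 0.014 0 0 0 0.6;0 0 0 0 0 0 0.6;0 0 0 0 0 0 0.6'
python3 - <<'E'
from h import *
print(r.get_state()['tcp_pos'])
im=r.capture("wrist"); crop(im,150,120,350,180,2.2,"pics/w5.png")
E
```

```text
time_s: 9.98
tcp_pos: [0.4917, -0.0319, 0.0668]
eef_rot: [-180.0, -0.0, -174.4]
contact_force: [-0.9, 0.2, 1.7]
gripper_width: 0.0524
[ 0.49174591 -0.03187698  0.06683354]
```

View pics/w5.png

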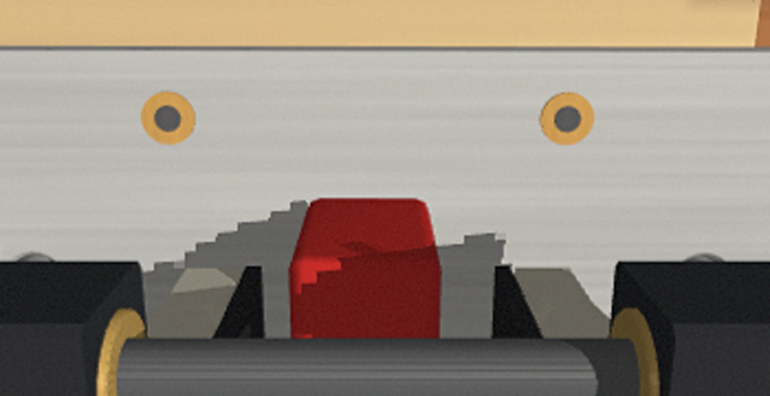

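```bash
python3 -m inch '0 0 0 0 0 0 0.6;0 0 0 0 0 0 0.6'
python3 - <<'E'
from h import *
for k in range(2):
    c=cam("wrist"); print(r.get_state()['tcp_pos'], r.get_state()['joints'].round(2))
    im=r.capture("wrist"); hsv=cv2.cvtColor(im,cv2.COLOR_RGB2HSV); m=(hsv[...,1]>180)&((hsv[...,0]<8)|(hsv[...,0]>172))&(hsv[...,2]>80)
    for row in (215,225,240,250): 
        xs=np.where(m[row,250:400])[0]+250; print(row,xs.min(),xs.max())
    crop(im,150,120,350,180,2.2,"pics/w6.png")
E
```

```text
time_s: 10.2
tcp_pos: [0.4926, -0.0322, 0.0678]
eef_rot: [180.0, 0.1, -174.5]
contact_force: [0.4, 0.7, 0.2]
gripper_width: 0.0527
[ 0.4925748  -0.03215195  0.06782041] [ 1.9140e+01  1.3200e+01 -3.3740e+01  1.0000e-02 -4.2930e+01 -1.0363e+02]
215 290 344
225 287 346
240 283 349
250 283 349
[ 0.49239644 -0.03226186  0.06764314] [ 1.9130e+01  1.3210e+01 -3.3750e+01  1.0000e-02 -4.2920e+01 -1.0363e+02]
215 290 344
225 287 346
240 283 350
250 283 349
```

View pics/w6.png

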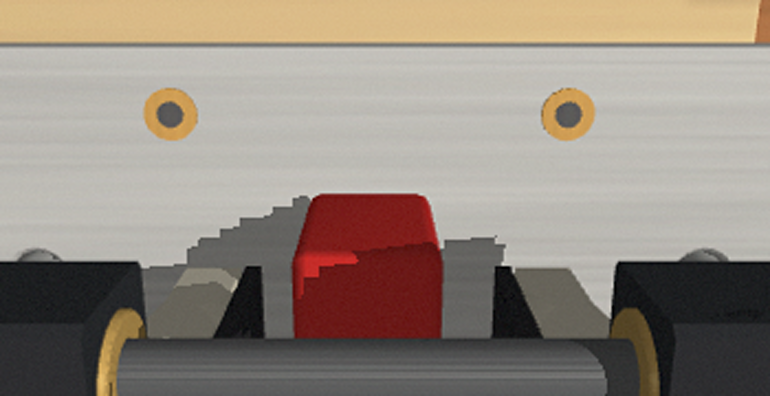

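The last picture before descending was taken while the arm was still settling. Settled, the block's centre is at column 316 and the fingers' centre at 322, so I shift −2.6 mm in tool y. Then I grip.

```bash
python3 -m inch '0.0015 -0.0026 0.001 0 0 0 0.6;0 0 0 0 0 0 0.6;0 0 0 0 0 0 0.6;0 0 0 0 0 0 0.6'
python3 - <<'E'
from h import *
r.capture("wrist"); im=r.capture("wrist"); hsv=cv2.cvtColor(im,cv2.COLOR_RGB2HSV); m=(hsv[...,1]>180)&((hsv[...,0]<8)|(hsv[...,0]>172))&(hsv[...,2]>80)
for row in (215,225,240,250): 
        xs=np.where(m[row,250:400])[0]+250; print(row,xs.min(),xs.max())
print(r.get_state()['tcp_pos'])
E
```

```text
time_s: 10.63
tcp_pos: [0.4905, -0.0355, 0.0656]
eef_rot: [180.0, 0.0, -174.5]
contact_force: [-0.3, 0.1, 0.1]
gripper_width: 0.0525
215 299 348
225 295 352
240 292 356
250 290 357
[ 0.49045454 -0.03544023  0.0655542 ]
```

```bash
python3 -m inch '0 0 0 0 0 0 0.15;0 0 0 0 0 0 0.15;0 0 0 0 0 0 0.15;0 0 0 0 0 0 0.15;0 0 0 0 0 0 0.15;0 0 0 0 0 0 0.15;0 0 0 0 0 0 0.15' 40
```

```text
time_s: 11.32
tcp_pos: [0.4905, -0.0353, 0.0655]
eef_rot: [180.0, 0.0, -174.5]
contact_force: [-0.6, 0.6, -0.5]
gripper_width: 0.0279
```

```bash
python3 -m inch '0 0 -0.005 0 0 0 0.15;0 0 -0.008 0 0 0 0.15;0 0 -0.01 0 0 0 0.15;0 0 -0.012 0 0 0 0.15;0 0 -0.015 0 0 0 0.15;0 0 -0.02 0 0 0 0.15;0 0 -0.025 0 0 0 0.15;0 0 -0.025 0 0 0 0.15;0 0 -0.02 0 0 0 0.15;0 0 0 0 0 0 0.15;0 0 0 0 0 0 0.15;0 0 0 0 0 0 0.15;0 0 0 0 0 0 0.15'
python3 - <<'E'
from h import *
im=r.capture("wrist"); cv2.imwrite("pics/w7.png",im[:,:,::-1]); sc=r.capture("scene"); crop(sc,270,140,140,140,4,"pics/s7.png")
print(r.get_state()['gripper_width'])
# slope placement
S=np.array([.5283,.3826,.056]); RS=Ro.from_euler('z',-5.31,degrees=True)*Ro.from_euler('y',-30,degrees=True)
RT=RS*Ro.from_euler('x',180,degrees=True)*Ro.from_euler('z',180,degrees=True)
def pose(x,h): return S+RS.apply([x,0,.0195+h])
print("final rot",RT.as_euler('xyz',degrees=True))
p,R=cur()
n=plan([.46,.30,.24],RT,18)
n=plan(pose(-.003,.040),RT,6,start=n)
n2=plan(pose(-.003,.004),RT,4,start=n)
E
```

```text
time_s: 12.4
tcp_pos: [0.4894, -0.0356, 0.2043]
eef_rot: [-180.0, -0.1, -174.5]
contact_force: [-0.6, -0.8, -3.7]
gripper_width: 0.0278
0.027747126562739907
final rot [-180.     30.    174.69]
N=18 row: 0.0010 0.0186 -0.0025 0.0027 -0.0291 0.0102 |t|=0.0188 |w|=0.031
   1 [ 0.487 -0.017  0.207] [-179.8    1.5 -175.1]
   5 [0.477 0.057 0.216] [-179.4    8.2 -177.4]
   9 [0.469 0.132 0.224] [-179.3   14.9 -179.7]
   13 [0.464 0.206 0.231] [-179.4   21.6  177.9]
   17 [0.46  0.281 0.238] [-179.8   28.3  175.4]
   18 [0.46 0.3  0.24] [-180.    30.   174.7]
N=6 row: 0.0071 0.0148 0.0217 0.0000 0.0000 0.0000 |t|=0.0272 |w|=0.000
   1 [0.466 0.314 0.218] [-180.    30.   174.7]
   5 [0.49  0.371 0.128] [-180.    30.   174.7]
   6 [0.496 0.386 0.106] [-180.    30.   174.7]
N=4 row: 0.0000 0.0000 0.0090 0.0000 0.0000 0.0000 |t|=0.0090 |w|=0.000
   1 [0.501 0.385 0.098] [-180.    30.   174.7]
   4 [0.514 0.384 0.075] [-180.    30.   174.7]
```

View pics/w7.png

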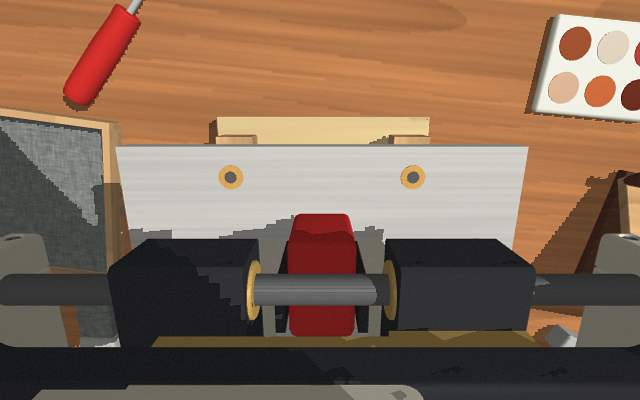

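View pics/s7.png

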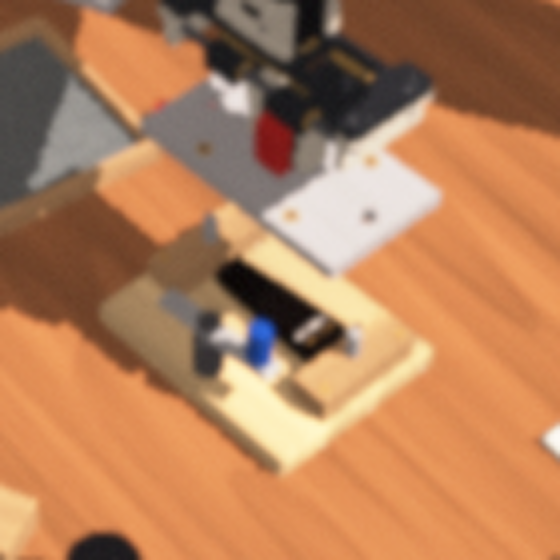

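The template is off both dowels and level, with the tailpiece visible below in the scene crop at (280,305). I carry it to the rest, tilting on the way.

```bash
python3 -m inch '0.001 0.0186 -0.0025 0.0027 -0.0291 0.0102 0.15;0.001 0.0186 -0.0025 0.0027 -0.0291 0.0102 0.15;0.001 0.0186 -0.0025 0.0027 -0.0291 0.0102 0.15;0.001 0.0186 -0.0025 0.0027 -0.0291 0.0102 0.15;0.001 0.0186 -0.0025 0.0027 -0.0291 0.0102 0.15;0.001 0.0186 -0.0025 0.0027 -0.0291 0.0102 0.15;0.001 0.0186 -0.0025 0.0027 -0.0291 0.0102 0.15;0.001 0.0186 -0.0025 0.0027 -0.0291 0.0102 0.15;0.001 0.0186 -0.0025 0.0027 -0.0291 0.0102 0.15;0.001 0.0186 -0.0025 0.0027 -0.0291 0.0102 0.15;0.001 0.0186 -0.0025 0.0027 -0.0291 0.0102 0.15;0.001 0.0186 -0.0025 0.0027 -0.0291 0.0102 0.15;0.001 0.0186 -0.0025 0.0027 -0.0291 0.0102 0.15;0.001 0.0186 -0.0025 0.0027 -0.0291 0.0102 0.15;0.001 0.0186 -0.0025 0.0027 -0.0291 0.0102 0.15;0.001 0.0186 -0.0025 0.0027 -0.0291 0.0102 0.15;0.001 0.0186 -0.0025 0.0027 -0.0291 0.0102 0.15;0.001 0.0186 -0.0025 0.0027 -0.0291 0.0102 0.15;0 0 0 0 0 0 0.15;0 0 0 0 0 0 0.15'
python3 -m inch '0 0 0 0 0 0 0.15;0 0 0 0 0 0 0.15'
cat > sl.py <<'E'
from h import *
S=np.array([.5283,.3826,.056]); RS=Ro.from_euler('z',-5.31,degrees=True)*Ro.from_euler('y',-30,degrees=True)
RT=RS*Ro.from_euler('x',180,degrees=True)*Ro.from_euler('z',180,degrees=True)
def pose(x,h): return S+RS.apply([x,0,.0195+h])
def where():
    p,R=cur(); s=r.get_state(); print("slope xyz of grasp TCP (mm)",(RS.inv().apply(p-S)*1e3).round(1),"h",((RS.inv().apply(p-S)[2]-.0195)*1e3).round(1),"rot err deg",np.degrees((RT.inv()*R).as_rotvec()).round(2),"F slope",RS.inv().apply(s['contact_force']).round(1),s['gripper_width'].round(4),s['time_s'])
E
python3 - <<'E'
from sl import *
where(); print(r.get_state()['joints'].round(1))
n=plan(pose(-.003,.040),RT,8); plan(pose(-.003,.004),RT,4,start=n)
E
```

```text
time_s: 14.17
tcp_pos: [0.4944, 0.2773, 0.2699]
eef_rot: [180.0, 24.8, 177.9]
contact_force: [-0.2, -0.8, -3.9]
gripper_width: 0.0273
time_s: 14.33
tcp_pos: [0.494, 0.2761, 0.2699]
eef_rot: [180.0, 24.8, 177.9]
contact_force: [-0.2, 0.1, -3.5]
gripper_width: 0.0279Traceback (most recent call last):
  File "<stdin>", line 2, in <module>
  File "sl.py", line 6, in where
    p,R=cur(); s=r.get_state(); print("slope xyz of grasp TCP (mm)",(RS.inv().apply(p-S)*1e3).round(1),"h",((RS.inv().apply(p-S)[2]-.0195)*1e3).round(1),"rot err deg",np.degrees((RT.inv()*R).as_rotvec()).round(2),"F slope",RS.inv().apply(s['contact_force']).round(1),s['gripper_width'].round(4),s['time_s'])
                                                                                                                                                                                                                                                                           ^^^^^^^^^^^^^^^^^^^^^^^^
AttributeError: 'float' object has no attribute 'round'
```

```bash
sed -i "s/s\['gripper_width'\].round(4)/round(float(s['gripper_width']),4)/" sl.py
python3 - <<'E'
from sl import *
where(); print(r.get_state()['joints'].round(1))
n=plan(pose(-.003,.050),RT,10); plan(pose(-.003,.004),RT,4,start=n)
E
```

```text
slope xyz of grasp TCP (mm) [  85.9 -109.2  197.3] h 177.8 rot err deg [-1.52  5.24 -2.86] F slope [-2.   0.1 -2.9] 0.0279 14.3333
[  62.1   -2.8  -37.9   30.6  -47.8 -173.6]
N=10 row: 0.0079 0.0110 0.0134 0.0027 -0.0091 0.0050 |t|=0.0190 |w|=0.011
   1 [0.493 0.287 0.254] [180.   25.3 177.6]
   5 [0.49  0.331 0.192] [-180.    27.4  176.3]
   9 [0.49  0.375 0.13 ] [-180.    29.5  175. ]
   10 [0.491 0.386 0.115] [-180.    30.   174.7]
N=4 row: 0.0000 0.0000 0.0115 0.0000 0.0000 0.0000 |t|=0.0115 |w|=0.000
   1 [0.497 0.386 0.105] [-180.    30.   174.7]
   4 [0.514 0.384 0.075] [-180.    30.   174.7]
```

Joint 6 has reached its range limit at −173.6°, so the arm stopped short of the target. Either long edge may lie against the ledge, so I'll turn the template half a turn the other way, up in the air.

```bash
python3 -m inch '0 0 0 0 0 -0.05 0.15;0 0 0 0 0 -0.1 0.15;0 0 0 0 0 -0.12 0.15;0 0 0 0 0 -0.12 0.15;0 0 0 0 0 -0.12 0.15;0 0 0 0 0 -0.12 0.15;0 0 0 0 0 -0.12 0.15;0 0 0 0 0 -0.12 0.15;0 0 0 0 0 -0.12 0.15;0 0 0 0 0 -0.12 0.15;0 0 0 0 0 -0.12 0.15;0 0 0 0 0 -0.12 0.15;0 0 0 0 0 -0.12 0.15;0 0 0 0 0 -0.12 0.15;0 0 0 0 0 -0.12 0.15;0 0 0 0 0 -0.12 0.15;0 0 0 0 0 -0.12 0.15;0 0 0 0 0 -0.12 0.15;0 0 0 0 0 -0.12 0.15;0 0 0 0 0 -0.12 0.15'
sed -i "s/^RT=.*/RT=RS*Ro.from_euler('x',180,degrees=True)/" sl.py
python3 - <<'E'
from sl import *
where(); print(r.get_state()['joints'].round(1))
n=plan(pose(-.003,.15),RT,10)
E
```

```text
time_s: 16.0
tcp_pos: [0.4942, 0.2762, 0.2705]
eef_rot: [-161.2, -16.5, -52.1]
contact_force: [-0.4, -0.3, -3.2]
gripper_width: 0.0281
slope xyz of grasp TCP (mm) [  86.3 -109.1  197.8] h 178.3 rot err deg [-0.67 -5.53 44.44] F slope [-1.9 -0.3 -2.5] 0.0281 16.0
[ 62.1  -2.9 -37.9  30.6 -47.8 -40.9]
N=10 row: -0.0128 -0.0064 0.0033 0.0012 0.0097 -0.0776 |t|=0.0147 |w|=0.078
   1 [0.493 0.29  0.266] [-162.4  -18.4  -47.9]
   5 [0.477 0.341 0.242] [-168.8  -25.   -30. ]
   9 [0.45  0.382 0.21 ] [-177.5  -29.4  -10.4]
   10 [0.441 0.391 0.201] [-180.   -30.    -5.3]
```

```bash
python3 -m inch '-0.0128 -0.0064 0.0033 0.0012 0.0097 -0.0776 0.15;-0.0128 -0.0064 0.0033 0.0012 0.0097 -0.0776 0.15;-0.0128 -0.0064 0.0033 0.0012 0.0097 -0.0776 0.15;-0.0128 -0.0064 0.0033 0.0012 0.0097 -0.0776 0.15;-0.0128 -0.0064 0.0033 0.0012 0.0097 -0.0776 0.15;-0.0128 -0.0064 0.0033 0.0012 0.0097 -0.0776 0.15;-0.0128 -0.0064 0.0033 0.0012 0.0097 -0.0776 0.15;-0.0128 -0.0064 0.0033 0.0012 0.0097 -0.0776 0.15;-0.0128 -0.0064 0.0033 0.0012 0.0097 -0.0776 0.15;-0.0128 -0.0064 0.0033 0.0012 0.0097 -0.0776 0.15;0 0 0 0 0 0 0.15;0 0 0 0 0 0 0.15;0 0 0 0 0 0 0.15'
python3 - <<'E'
from sl import *
where(); print(r.get_state()['joints'].round(1))
n=plan(pose(-.003,.03),RT,7)
im=r.capture("wrist"); cv2.imwrite("pics/w8.png",im[:,:,::-1])
E
```

```text
time_s: 17.08
tcp_pos: [0.4421, 0.3913, 0.2023]
eef_rot: [-179.8, -30.0, -5.8]
contact_force: [-0.1, -0.6, -3.1]
gripper_width: 0.0281
slope xyz of grasp TCP (mm) [ -1.9   0.7 170. ] h 150.5 rot err deg [0.01 0.03 0.4 ] F slope [-1.5 -0.6 -2.7] 0.0281 17.0833
[ 74.5   5.7 -44.4  45.3 -43.9 -24.7]
N=7 row: -0.0002 0.0001 0.0172 -0.0000 -0.0001 -0.0010 |t|=0.0172 |w|=0.001
   1 [0.451 0.39  0.187] [-179.8  -30.    -5.7]
   5 [0.484 0.387 0.127] [-179.9  -30.    -5.4]
   7 [0.501 0.385 0.097] [180.  -30.   -5.3]
```

View pics/w8.png

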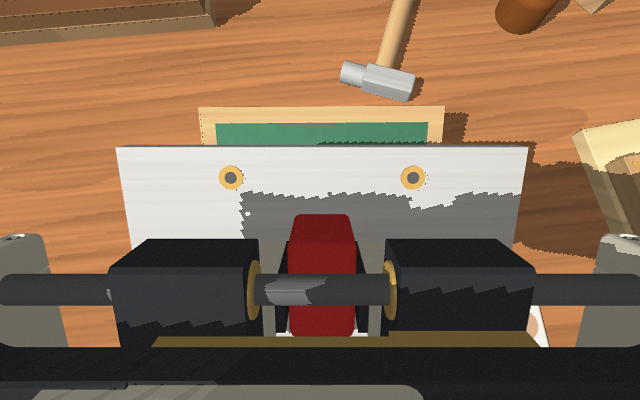

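The template's far edge (columns 116–528, middle 322) is parallel to the rest's upper edge (199–445, middle 322), so it is centred. I'll lower it along the slope's normal.

```bash
python3 -m inch '0 0 0.0172 0 0 -0.001 0.15;0 0 0.0172 0 0 -0.001 0.15;0 0 0.0172 0 0 -0.001 0.15;0 0 0.0172 0 0 -0.001 0.15;0 0 0.0172 0 0 -0.001 0.15;0 0 0.0172 0 0 -0.001 0.15;0 0 0.0172 0 0 -0.001 0.15;0 0 0.006 0 0 0 0.15;0 0 0.006 0 0 0 0.15;0 0 0.006 0 0 0 0.15;0 0 0.005 0 0 0 0.15;0 0 0 0 0 0 0.15;0 0 0 0 0 0 0.15;0 0 0 0 0 0 0.15'
python3 - <<'E'
from sl import *
where(); where()
im=r.capture("wrist"); cv2.imwrite("pics/w9.png",im[:,:,::-1]); sc=r.capture("scene"); crop(sc,360,250,140,130,4,"pics/s9.png")
E
```

```text
time_s: 18.3
tcp_pos: [0.5139, 0.385, 0.0787]
eef_rot: [-180.0, -30.1, -5.3]
contact_force: [0.1, -0.1, -2.7]
gripper_width: 0.0278
slope xyz of grasp TCP (mm) [-1.2  1.1 26.9] h 7.4 rot err deg [ 0.04  0.07 -0.04] F slope [-1.2 -0.1 -2.4] 0.0278 18.3
slope xyz of grasp TCP (mm) [-1.2  1.1 26.9] h 7.4 rot err deg [ 0.04  0.07 -0.04] F slope [-1.2 -0.1 -2.4] 0.0278 18.3
```

View pics/w9.png

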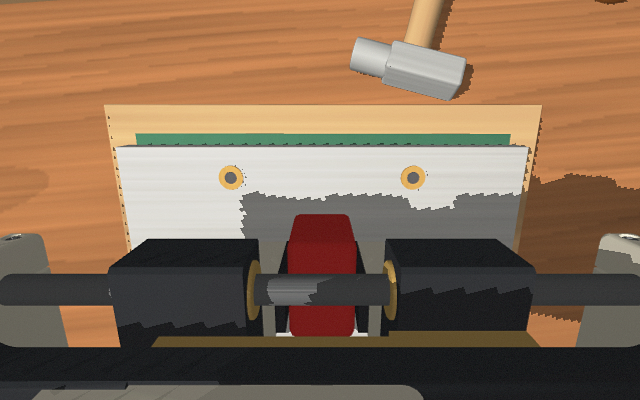

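View pics/s9.png

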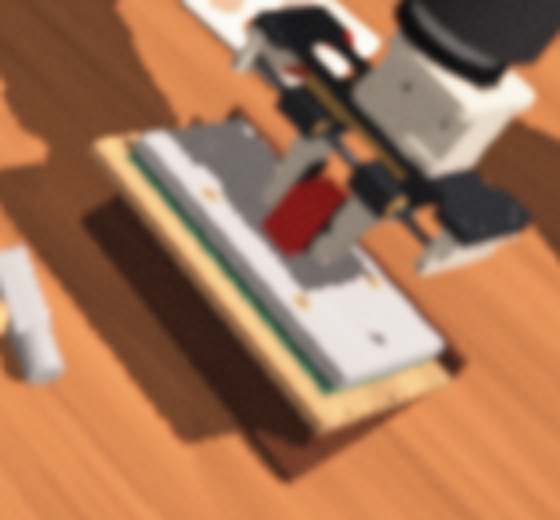

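```bash
python3 -m inch '0 0 0.0025 0 0 0 0.15;0 0 0.0025 0 0 0 0.15;0 0 0 0 0 0 0.15;-0.002 0 0 0 0 0 0.15;-0.002 0 0 0 0 0 0.15;-0.002 0 0 0 0 0 0.15;0 0 0 0 0 0 0.15;0 0 0 0 0 0 0.15;0 0 0 0 0 0 0.15'
python3 -c "
from sl import *
where()"
```

```text
time_s: 19.15
tcp_pos: [0.5108, 0.3853, 0.0708]
eef_rot: [180.0, -30.0, -5.2]
contact_force: [0.4, 0.7, -3.4]
gripper_width: 0.0277
slope xyz of grasp TCP (mm) [-7.9  1.1 21.6] h 2.1 rot err deg [ 0.02  0.05 -0.1 ] F slope [-1.4  0.8 -3.1] 0.0277 19.15
```

```bash
python3 -m inch '0 0 0.0015 0 0 0 0.15;-0.001 0 0 0 0 0 0.15;-0.001 0 0 0 0 0 0.15;0 0 0 0 0 0 0.15;0 0 0 0 0 0 0.15'
python3 -c "
from sl import *
where()"
```

```text
time_s: 19.57
tcp_pos: [0.5098, 0.3853, 0.0683]
eef_rot: [180.0, -30.0, -5.2]
contact_force: [0.2, -0.8, -3.8]
gripper_width: 0.0277
slope xyz of grasp TCP (mm) [-10.   1.  20.] h 0.5 rot err deg [ 0.01  0.04 -0.1 ] F slope [-1.6 -0.8 -3.4] 0.0277 19.5667
```

```bash
python3 -m inch '-0.001 0 0.0005 0 0 0 0.15;0 0 0 0 0 0 0.15;0 0 0 0 0 0 0.15'; python3 -c "
from sl import *
where()"
python3 -m inch '-0.001 0 0.0005 0 0 0 0.15;0 0 0 0 0 0 0.15;0 0 0 0 0 0 0.15'; python3 -c "
from sl import *
where()
im=r.capture('wrist'); cv2.imwrite('pics/w10.png',im[:,:,::-1]); sc=r.capture('scene'); crop(sc,380,260,100,110,5,'pics/s10.png')"
```

```text
time_s: 19.82
tcp_pos: [0.5098, 0.3854, 0.0683]
eef_rot: [180.0, -30.1, -5.2]
contact_force: [-1.8, -2.0, 4.5]
gripper_width: 0.0278
slope xyz of grasp TCP (mm) [-10.   1.  20.] h 0.5 rot err deg [ 0.02  0.13 -0.06] F slope [ 0.8 -2.1  4.7] 0.0278 19.8167
time_s: 20.07
tcp_pos: [0.5098, 0.3854, 0.0682]
eef_rot: [-180.0, -30.2, -5.3]
contact_force: [-2.6, -4.3, 10.2]
gripper_width: 0.0277
slope xyz of grasp TCP (mm) [-10.1   1.   20. ] h 0.5 rot err deg [ 0.03  0.21 -0.02] F slope [ 3.2 -4.5  9.9] 0.0277 20.0667
```

View pics/w10.png

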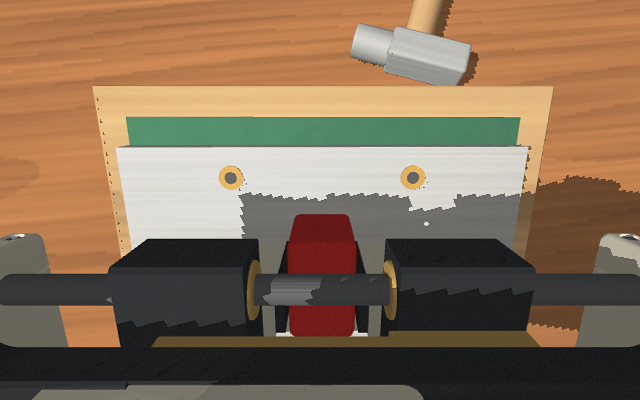

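View pics/s10.png

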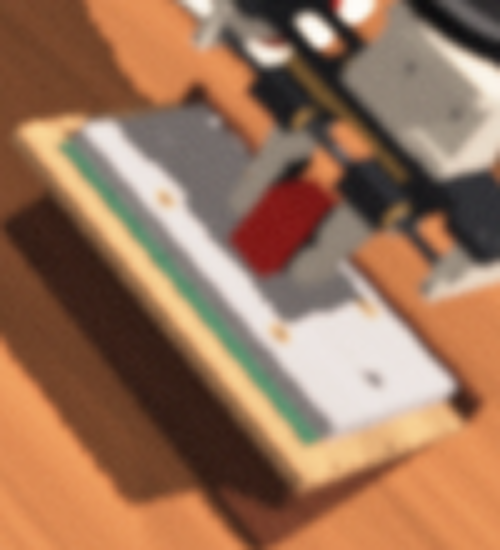

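```bash
python3 -m inch '0 0 -0.0008 0 0 0 0.15;-0.001 0 0 0 0 0 0.15;-0.001 0 0 0 0 0 0.15;0 0 0 0 0 0 0.15;0 0 0 0 0 0 0.15'; python3 -c "
from sl import *
where()
im=r.capture('wrist'); crop(im,90,75,470,90,1.7,'pics/w11.png')
c=cam('wrist'); p,R=cur()
print(proj(c,S+RS.apply(np.array([[.075,-.115,0],[.075,.115,0],[.045,-.1,.012],[.045,.1,.012]]))).round(1).tolist())"
```

```text
time_s: 20.58
tcp_pos: [0.5085, 0.3856, 0.068]
eef_rot: [-180.0, -30.3, -5.4]
contact_force: [6.4, -2.7, 4.3]
gripper_width: 0.0275
slope xyz of grasp TCP (mm) [-11.3   1.2  20.4] h 0.9 rot err deg [-0.    0.26  0.05] F slope [ 7.9 -2.1  0.4] 0.0275 20.5833
[[552.7, 84.3], [93.5, 84.7], [527.1, 147.3], [119.2, 147.6]]
```

View pics/w11.png

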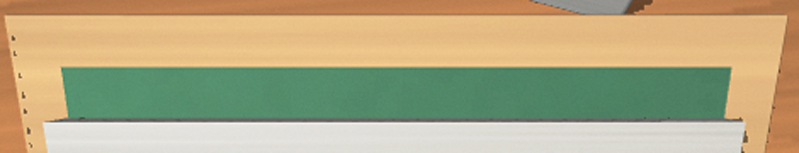

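Pushing downhill gives 8 N against the ledge with almost no normal load. The far edge of the template is at row 147, as predicted for contact with the ledge. I'll press down lightly and release.

```bash
python3 -m inch '0.0005 0 0.0008 0 0 0 0.15;0 0 0.0004 0 0 0 0.15;0 0 0 0 0 0 0.15;0 0 0 0 0 0 0.15'; python3 -c "
from sl import *
where()"
```

```text
time_s: 20.97
tcp_pos: [0.509, 0.3857, 0.0677]
eef_rot: [-179.9, -30.3, -5.3]
contact_force: [-3.1, -5.7, 14.2]
gripper_width: 0.0277
slope xyz of grasp TCP (mm) [-11.    1.3  19.9] h 0.4 rot err deg [0.06 0.26 0.03] F slope [ 4.9 -6.  13.6] 0.0277 20.9667
```

```bash
python3 -m inch '0 0 -0.0006 0 0 0 0.15;0 0 0 0 0 0 0.35;0 0 0 0 0 0 0.5;0 0 0 0 0 0 0.55;0 0 0 0 0 0 0.55;0 0 0 0 0 0 0.55;0 0 -0.01 0 0 0 0.55;0 0 -0.02 0 0 0 0.55;0 0 -0.03 0 0 0 0.55;0 0 -0.03 0 0 0 0.55;0 0 -0.03 0 0 0 0.55;0 0 -0.03 0 0 0 0.55;0 0 0 0 0 0 0.55'; python3 -c "
from sl import *
where()
im=r.capture('wrist'); cv2.imwrite('pics/w12.png',im[:,:,::-1]); sc=r.capture('scene'); crop(sc,380,260,100,110,5,'pics/s12.png')
print(r.get_state()['joints'])
"
```

```text
time_s: 22.05
tcp_pos: [0.431, 0.3959, 0.2008]
eef_rot: [-179.6, -30.1, -5.2]
contact_force: [0.0, 1.4, 0.2]
gripper_width: 0.0484
slope xyz of grasp TCP (mm) [-12.6   4.3 174.5] h 155.0 rot err deg [ 0.46  0.12 -0.07] F slope [0.  1.4 0.3] 0.0484 22.05
[ 75.65842558   5.58758795 -45.33908123  45.74237916 -43.62001429
 -25.96415966]
```

View pics/w12.png

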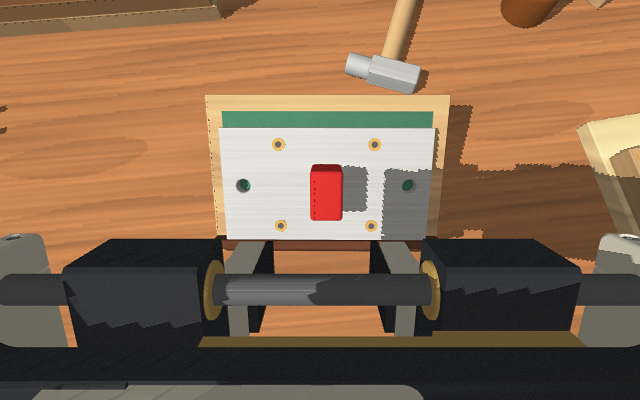

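View pics/s12.png

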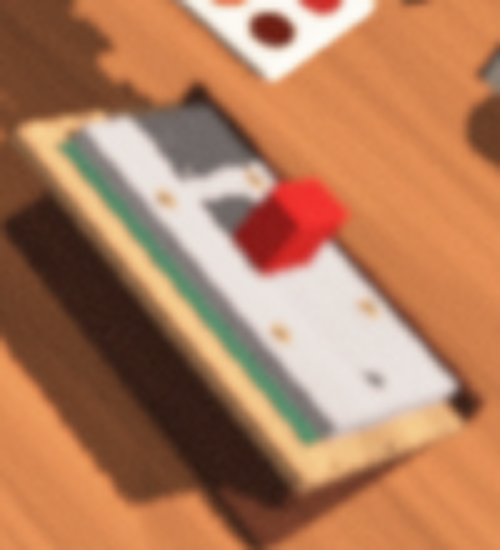

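The template lies flush on the rest, centred (template columns 219–437, rest 205–450 at the upper edge) and touching the ledge at row 243. Now the tailpiece.

```bash
python3 -c "
from sl import *
plan([.4914,-.0456,.25],[180,0,-84.45],20)"
```

```text
N=20 row: 0.0190 0.0149 0.0016 -0.0182 -0.0218 0.0675 |t|=0.0242 |w|=0.073
   1 [0.448 0.378 0.205] [-178.7  -28.8   -9.6]
   5 [0.5   0.301 0.231] [-175.5  -23.   -26.5]
   9 [0.532 0.211 0.247] [-174.3  -16.6  -42.4]
   13 [0.54  0.115 0.254] [-174.9  -10.1  -57.7]
   17 [0.521 0.02  0.254] [-177.3   -4.   -72.9]
   20 [ 0.491 -0.046  0.25 ] [-180.     0.   -84.5]
```

```bash
python3 -m inch '0.019 0.0149 0.0016 -0.0182 -0.0218 0.0675 0.6;0.019 0.0149 0.0016 -0.0182 -0.0218 0.0675 0.6;0.019 0.0149 0.0016 -0.0182 -0.0218 0.0675 0.6;0.019 0.0149 0.0016 -0.0182 -0.0218 0.0675 0.6;0.019 0.0149 0.0016 -0.0182 -0.0218 0.0675 0.6;0.019 0.0149 0.0016 -0.0182 -0.0218 0.0675 0.6;0.019 0.0149 0.0016 -0.0182 -0.0218 0.0675 0.6;0.019 0.0149 0.0016 -0.0182 -0.0218 0.0675 0.6;0.019 0.0149 0.0016 -0.0182 -0.0218 0.0675 0.6;0.019 0.0149 0.0016 -0.0182 -0.0218 0.0675 0.6;0.019 0.0149 0.0016 -0.0182 -0.0218 0.0675 0.6;0.019 0.0149 0.0016 -0.0182 -0.0218 0.0675 0.6;0.019 0.0149 0.0016 -0.0182 -0.0218 0.0675 0.6;0.019 0.0149 0.0016 -0.0182 -0.0218 0.0675 0.6;0.019 0.0149 0.0016 -0.0182 -0.0218 0.0675 0.6;0.019 0.0149 0.0016 -0.0182 -0.0218 0.0675 0.6;0.019 0.0149 0.0016 -0.0182 -0.0218 0.0675 0.6;0.019 0.0149 0.0016 -0.0182 -0.0218 0.0675 0.6;0.019 0.0149 0.0016 -0.0182 -0.0218 0.0675 0.6;0.019 0.0149 0.0016 -0.0182 -0.0218 0.0675 0.6'
python3 -m inch '0 0 0 0 0 0 0.6;0 0 0 0 0 0 0.6;0 0 0 0 0 0 0.6;0 0 0 0 0 0 0.6'
python3 - <<'E'
from h import *
r.capture("wrist"); c=cam("wrist"); im=r.capture("wrist"); cv2.imwrite("pics/w13.png",im[:,:,::-1])
import pickle; pickle.dump(c,open("w13.pkl","wb")); s=r.get_state(); print(s['time_s'],s['tcp_pos'],s['eef_rot'],s['joints'].round(1))
crop(im,230,90,190,150,4,"pics/w13c.png")
E
```

```text
time_s: 23.82
tcp_pos: [0.49, -0.0489, 0.2479]
eef_rot: [179.8, -0.1, -84.8]
contact_force: [1.1, -0.1, -0.5]
gripper_width: 0.0523
time_s: 24.15
tcp_pos: [0.4907, -0.0468, 0.2487]
eef_rot: [179.9, -0.2, -84.5]
contact_force: [-0.8, -0.6, -0.1]
gripper_width: 0.0522
24.25 [ 0.4907864  -0.04632065  0.24898013] [ 1.79938241e+02 -1.59157302e-01 -8.44760230e+01] [ 17.6   2.3 -19.7   0.2 -68.1 -12.2]
```

View pics/w13.png

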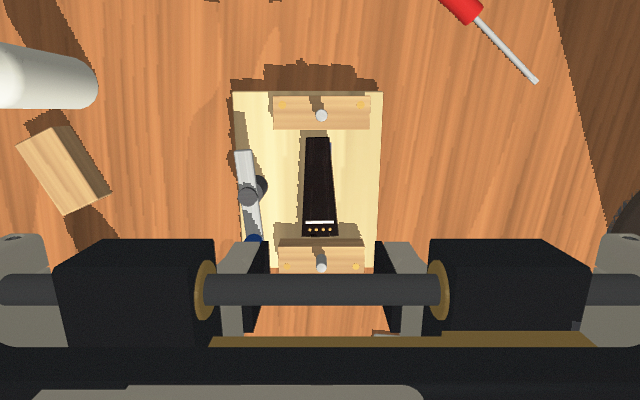

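View pics/w13c.png

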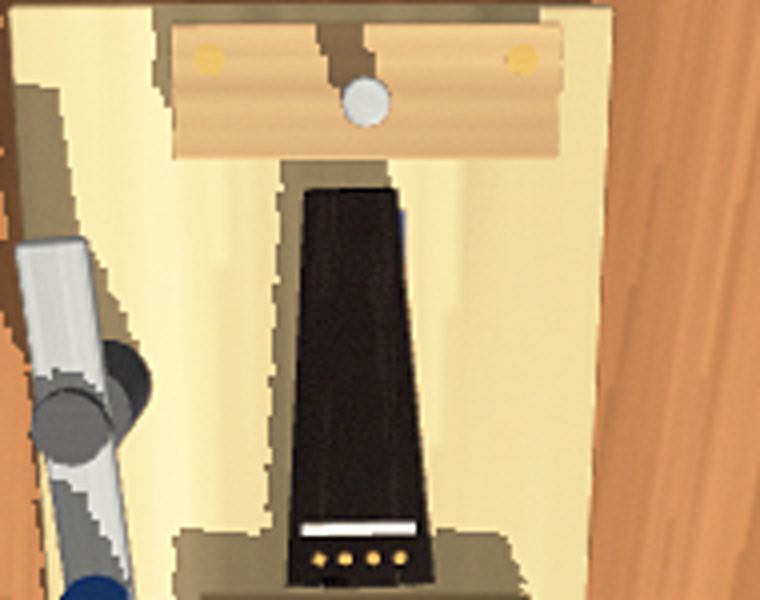

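```bash
cat > fit13.py <<'E'
from h import *; import pickle
c=pickle.load(open("w13.pkl","rb"))
px=lambda L,x0,y0,s:np.array([[x0+(a+.5)/s-.5,y0+(b+.5)/s-.5] for a,b in L])
P=np.array([[12.5,-56,41],[-12.5,-56,41],[21.5,56,41],[-21.5,56,41]])/1e3
# image right = tool y = -jig x
uv=px([(304,188),(397,188),(288,585),(434,583)],230,90,4)
def T(q,P): return Ro.from_euler('z',q[2]).apply(P)+np.array([q[0],q[1],0])
s=least_squares(lambda q:(proj(c,T(q,P))-uv).ravel(),[.49,-.036,.097]); q=s.x
print("tail",q.round(4),np.degrees(q[2]).round(2),s.fun.reshape(-1,2).round(1).tolist())
print("dowel",unproj(c,px([(366,102)],230,90,4),.071).round(4))
t=T(q,np.array([[0,-.010,0.023]]))[0]; print("grasp",t.round(4))
yaw=np.degrees(q[2])-90; 
plan([t[0],t[1],.08],[180,0,yaw],6)
E
python3 fit13.py
```

```text
tail [ 0.4933 -0.0357  0.1189] 6.81 [[-0.0, 0.4], [0.2, -0.1], [-0.4, -0.0], [0.3, -0.3]]
dowel [[ 0.4981 -0.1143  0.071 ]]
grasp [ 0.4945 -0.0456  0.023 ]
N=6 row: -0.0001 -0.0006 0.0282 0.0002 -0.0005 -0.0037 |t|=0.0282 |w|=0.004
   1 [ 0.491 -0.046  0.221] [ 1.799e+02 -1.000e-01 -8.430e+01]
   5 [ 0.494 -0.046  0.108] [180.   -0.  -83.4]
   6 [ 0.494 -0.046  0.08 ] [180.    0.  -83.2]
```

The tailpiece fits with 0.3 px residual, centre (0.493, −0.036), yaw 6.8°. I'll descend 10 mm towards its narrow end to keep the gripper body off the knob.

```bash
python3 -m inch '-0.0001 -0.0006 0.0282 0 0 -0.0037 0.6;-0.0001 -0.0006 0.0282 0 0 -0.0037 0.6;-0.0001 -0.0006 0.0282 0 0 -0.0037 0.6;-0.0001 -0.0006 0.0282 0 0 -0.0037 0.6;-0.0001 -0.0006 0.0282 0 0 -0.0037 0.6;-0.0001 -0.0006 0.0282 0 0 -0.0037 0.6;0 0 0 0 0 0 0.6;0 0 0 0 0 0 0.6;0 0 0 0 0 0 0.6;0 0 0 0 0 0 0.6'
python3 - <<'E'
from fit13 import *
im=r.capture("wrist"); cv2.imwrite("pics/w14.png",im[:,:,::-1])
c=cam("wrist"); p,R=cur(); print(p, proj(c,T(q,P)).round(1).tolist(), proj(c,[[p[0],p[1],.041]]))
plan([t[0],t[1],.0240],[180,0,yaw],4)
E
```

```text
time_s: 25.08
tcp_pos: [0.4955, -0.0457, 0.082]
eef_rot: [-179.9, -0.1, -83.2]
contact_force: [0.3, 0.4, 0.4]
gripper_width: 0.0525
tail [ 0.4933 -0.0357  0.1189] 6.81 [[-0.0, 0.4], [0.2, -0.1], [-0.4, -0.0], [0.3, -0.3]]
dowel [[ 0.4981 -0.1143  0.071 ]]
grasp [ 0.4945 -0.0456  0.023 ]
N=6 row: -0.0000 0.0002 0.0003 -0.0004 -0.0004 -0.0001 |t|=0.0004 |w|=0.001
   1 [ 0.495 -0.046  0.082] [-1.799e+02 -1.000e-01 -8.320e+01]
   5 [ 0.495 -0.046  0.08 ] [-180.    -0.   -83.2]
   6 [ 0.494 -0.046  0.08 ] [-180.     0.   -83.2]
[ 0.49545764 -0.04576242  0.08195763] [[303.2, 157.5], [345.4, 157.5], [292.4, 322.3], [355.7, 322.3]] [[322.68454386 230.3861205 ]]
N=4 row: -0.0001 0.0003 0.0145 -0.0006 -0.0005 -0.0002 |t|=0.0145 |w|=0.001
   1 [ 0.495 -0.046  0.067] [-1.799e+02 -1.000e-01 -8.320e+01]
   4 [ 0.494 -0.046  0.024] [-180.     0.   -83.2]
```

View pics/w14.png

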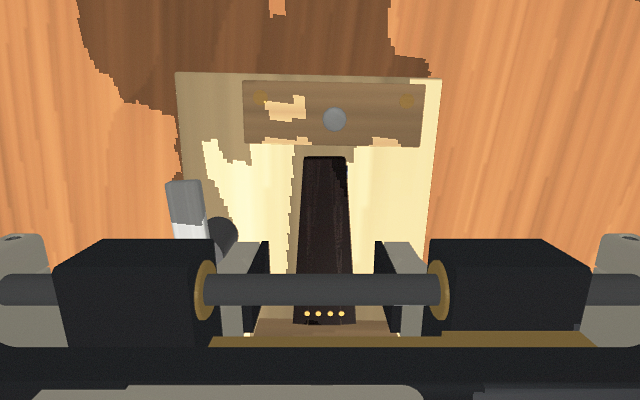

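The tailpiece is where predicted (narrow end 303–346 at row 157) and central between the fingers. I'll descend and grip.

```bash
python3 -m inch '0 0.0002 0.016 0 0 0 0.6;0 0.0002 0.016 0 0 0 0.6;0 0.0002 0.014 0 0 0 0.6;0 0.0002 0.011 0 0 0 0.6;0 0 0 0 0 0 0.6;0 0 0 0 0 0 0.6;0 0 0 0 0 0 0.6'
```

```text
time_s: 25.72
tcp_pos: [0.4943, -0.0462, 0.0244]
eef_rot: [-179.9, -0.1, -83.3]
contact_force: [-0.7, -0.2, 0.0]
gripper_width: 0.0525
```

```bash
python3 -m inch '0 0 0 0 0 0 0.2;0 0 0 0 0 0 0.2;0 0 0 0 0 0 0.2;0 0 0 0 0 0 0.2;0 0 0 0 0 0 0.2;0 0 0 0 0 0 0.2' 25
python3 -m inch '0 0 -0.005 0 0 0 0.2;0 0 -0.01 0 0 0 0.2;0 0 -0.02 0 0 0 0.2;0 0 -0.03 0 0 0 0.2;0 0 -0.03 0 0 0 0.2;0 0 -0.03 0 0 0 0.2;0 0 -0.03 0 0 0 0.2;0 0 0 0 0 0 0.2;0 0 0 0 0 0 0.2;0 0 0 0 0 0 0.2'
python3 - <<'E'
from h import *
im=r.capture("wrist"); cv2.imwrite("pics/w15.png",im[:,:,::-1])
# tray from w1
import pickle
c=pickle.load(open("w1.pkl","rb")); px=lambda L,x0,y0,s:np.array([[x0+(a+.5)/s-.5,y0+(b+.5)/s-.5] for a,b in L])
w=unproj(c,px([(52,50),(80,468),(532,126),(518,531)],30,40,3.5),.022); print(w.round(4).tolist(), w.mean(0).round(4))
d=w[0]-w[2]; print("near edge dir",np.degrees(np.arctan2(d[1],d[0])),np.linalg.norm(d), np.linalg.norm(w[1]-w[3]),np.linalg.norm(w[1]-w[0]),np.linalg.norm(w[2]-w[3]))
d=w[1]-w[0];print(np.degrees(np.arctan2(d[1],d[0])))
E
```

```text
time_s: 26.22
tcp_pos: [0.4936, -0.0464, 0.0236]
eef_rot: [-180.0, -0.1, -83.3]
contact_force: [-1.2, 1.5, 6.6]
gripper_width: 0.0326
time_s: 27.05
tcp_pos: [0.4928, -0.0461, 0.1778]
eef_rot: [179.9, -0.1, -83.3]
contact_force: [-0.0, -0.0, -0.8]
gripper_width: 0.0326
[[0.4419, -0.4501, 0.022], [0.6207, -0.4571, 0.022], [0.4506, -0.2505, 0.022], [0.6292, -0.2577, 0.022]] [ 0.5356 -0.3538  0.022 ]
near edge dir -92.50280876877633 0.19972791790490252 0.19959060198220233 0.1788877075342327 0.17869986842123872
-2.2490579155268637
```

View pics/w15.png

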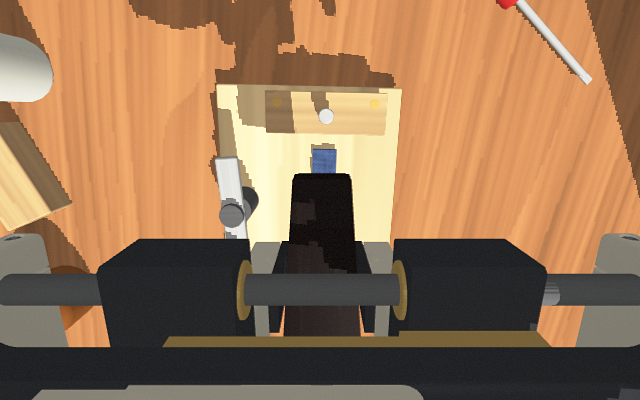

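The tailpiece is held (32.6 mm wide at the grip). However, the fingertips stand about 2.4 mm below its underside, because the felt raised it and I went down close to the base. In the tray that would mean dropping it. I'll set it back on the felt and regrip 7 mm higher.

```bash
python3 -m inch '0 0 0.03 0 0 0 0.2;0 0 0.035 0 0 0 0.2;0 0 0.03 0 0 0 0.2;0 0 0.025 0 0 0 0.2;0 0 0.015 0 0 0 0.2;0 0 0.01 0 0 0 0.2;0 0 0.005 0 0 0 0.2;0 0 0.003 0 0 0 0.2;0 0 0 0 0 0 0.2;0 0 0 0 0 0 0.2;0 0 0 0 0 0 0.2'
```

```text
time_s: 28.02
tcp_pos: [0.4937, -0.0464, 0.0255]
eef_rot: [-180.0, -0.1, -83.3]
contact_force: [-0.4, -1.7, -0.1]
gripper_width: 0.0331
```

```bash
python3 -m inch '0 0 0.001 0 0 0 0.2;0 0 0.001 0 0 0 0.2;0 0 0 0 0 0 0.2;0 0 0 0 0 0 0.2'
```

```text
time_s: 28.35
tcp_pos: [0.4937, -0.0464, 0.0236]
eef_rot: [-180.0, -0.1, -83.3]
contact_force: [-0.6, 0.7, 4.0]
gripper_width: 0.0326
```

```bash
python3 -m inch '0 0 0 0 0 0 0.45;0 0 0 0 0 0 0.5;0 0 0 0 0 0 0.5;0 0 -0.0035 0 0 0 0.5;0 0 -0.0035 0 0 0 0.5;0 0 0 0 0 0 0.5;0 0 0 0 0 0 0.5;0 0 0 0 0 0 0.2;0 0 0 0 0 0 0.2;0 0 0 0 0 0 0.2;0 0 0 0 0 0 0.2;0 0 0 0 0 0 0.2' 25
python3 -m inch '0 0 -0.005 0 0 0 0.2;0 0 -0.01 0 0 0 0.2;0 0 -0.02 0 0 0 0.2;0 0 -0.03 0 0 0 0.2;0 0 -0.03 0 0 0 0.2;0 0 -0.03 0 0 0 0.2;0 0 0 0 0 0 0.2;0 0 0 0 0 0 0.2;0 0 0 0 0 0 0.2'
python3 - <<'E'
from h import *
im=r.capture("wrist"); cv2.imwrite("pics/w16.png",im[:,:,::-1])
plan([.5352,-.3638,.14],[180,0,-92.4],11)
E
```

```text
time_s: 29.35
tcp_pos: [0.4932, -0.0465, 0.0301]
eef_rot: [180.0, -0.1, -83.3]
contact_force: [-0.6, -0.7, 0.8]
gripper_width: 0.0327
time_s: 30.1
tcp_pos: [0.4929, -0.0462, 0.155]
eef_rot: [180.0, -0.1, -83.3]
contact_force: [-1.6, -0.1, -0.4]
gripper_width: 0.0324
N=11 row: 0.0290 -0.0026 0.0013 0.0002 -0.0002 0.0145 |t|=0.0292 |w|=0.014
   1 [ 0.498 -0.075  0.153] [ 1.799e+02 -1.000e-01 -8.410e+01]
   5 [ 0.518 -0.19   0.148] [ 1.799e+02 -1.000e-01 -8.740e+01]
   9 [ 0.531 -0.306  0.143] [180.   -0.  -90.7]
   11 [ 0.535 -0.364  0.14 ] [180.    0.  -92.4]
```

View pics/w16.png

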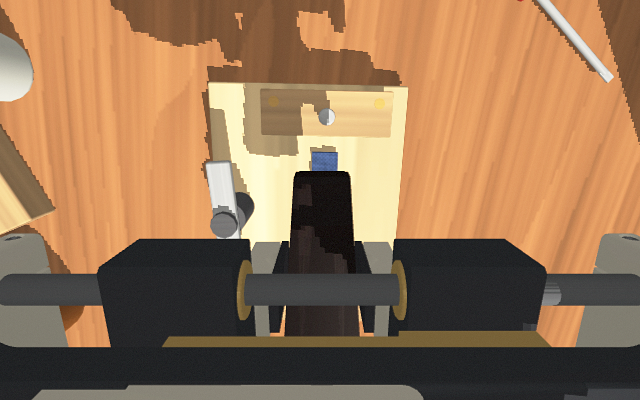

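```bash
python3 -m inch '0.029 -0.0026 0.0013 0 0 0.0145 0.2;0.029 -0.0026 0.0013 0 0 0.0145 0.2;0.029 -0.0026 0.0013 0 0 0.0145 0.2;0.029 -0.0026 0.0013 0 0 0.0145 0.2;0.029 -0.0026 0.0013 0 0 0.0145 0.2;0.029 -0.0026 0.0013 0 0 0.0145 0.2;0.029 -0.0026 0.0013 0 0 0.0145 0.2;0.029 -0.0026 0.0013 0 0 0.0145 0.2;0.029 -0.0026 0.0013 0 0 0.0145 0.2;0.029 -0.0026 0.0013 0 0 0.0145 0.2;0.029 -0.0026 0.0013 0 0 0.0145 0.2;0 0 0 0 0 0 0.2;0 0 0 0 0 0 0.2;0 0 0 0 0 0 0.2'
python3 - <<'E'
from h import *
im=r.capture("wrist"); cv2.imwrite("pics/w17.png",im[:,:,::-1])
plan([.5352,-.3638,.02],[180,0,-92.4],8)
print(r.get_state()['joints'].round(1))
E
```

```text
time_s: 31.32
tcp_pos: [0.5353, -0.363, 0.1398]
eef_rot: [179.8, -0.1, -92.5]
contact_force: [0.4, 0.5, -0.3]
gripper_width: 0.0324
N=8 row: 0.0001 0.0000 0.0150 0.0003 -0.0002 -0.0000 |t|=0.0150 |w|=0.000
   1 [ 0.536 -0.363  0.125] [ 1.799e+02 -1.000e-01 -9.240e+01]
   5 [ 0.535 -0.363  0.065] [180.   -0.  -92.4]
   8 [ 0.535 -0.364  0.02 ] [180.    0.  -92.4]
[-16.8  21.6  -9.6   0.1 -58.9  14.3]
```

View pics/w17.png

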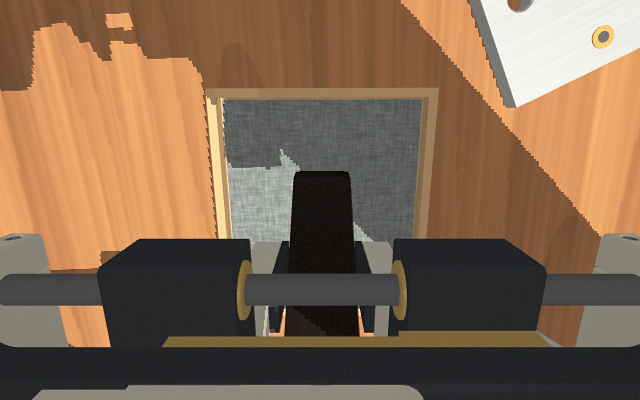

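The tailpiece (column 323) is centred over the tray's floor (225–425). I'll lower it.

```bash
python3 -m inch '0 0 0.02 0 0 0 0.2;0 0 0.025 0 0 0 0.2;0 0 0.025 0 0 0 0.2;0 0 0.02 0 0 0 0.2;0 0 0.015 0 0 0 0.2;0 0 0.01 0 0 0 0.2;0 0 0.005 0 0 0 0.2;0 0 0.003 0 0 0 0.2;0 0 0 0 0 0 0.2;0 0 0 0 0 0 0.2;0 0 0 0 0 0 0.2'
python3 -m inch '0 0 0.0015 0 0 0 0.2;0 0 0.0015 0 0 0 0.2;0 0 0 0 0 0 0.2;0 0 0 0 0 0 0.2'
```

```text
time_s: 32.28
tcp_pos: [0.5369, -0.3637, 0.0197]
eef_rot: [-179.9, -0.2, -92.4]
contact_force: [0.1, 0.3, 0.4]
gripper_width: 0.0325
time_s: 32.62
tcp_pos: [0.5361, -0.3636, 0.0156]
eef_rot: [180.0, -0.1, -92.4]
contact_force: [0.6, 0.1, -0.3]
gripper_width: 0.0324
```

```bash
python3 -m inch '0 0 0.0015 0 0 0 0.2;0 0 0.001 0 0 0 0.2;0 0 0 0 0 0 0.2;0 0 0 0 0 0 0.2'; python3 -m inch '0 0 0.001 0 0 0 0.2;0 0 0 0 0 0 0.2;0 0 0 0 0 0 0.2'; python3 -m inch '0 0 0.001 0 0 0 0.2;0 0 0 0 0 0 0.2;0 0 0 0 0 0 0.2'
```

```text
time_s: 32.95
tcp_pos: [0.536, -0.3635, 0.0129]
eef_rot: [180.0, -0.1, -92.4]
contact_force: [-0.0, 0.2, -1.1]
gripper_width: 0.0323
time_s: 33.2
tcp_pos: [0.5361, -0.3635, 0.012]
eef_rot: [180.0, -0.1, -92.4]
contact_force: [0.7, -1.0, -0.6]
gripper_width: 0.0325
time_s: 33.45
tcp_pos: [0.5363, -0.3636, 0.0111]
eef_rot: [180.0, -0.1, -92.4]
contact_force: [-0.4, -0.7, 0.4]
gripper_width: 0.0324
```

```bash
python3 -m inch '0 0 0.0007 0 0 0 0.2;0 0 0 0 0 0 0.2;0 0 0 0 0 0 0.2'; python3 -m inch '0 0 0.0007 0 0 0 0.2;0 0 0 0 0 0 0.2;0 0 0 0 0 0 0.2'
```

```text
time_s: 33.7
tcp_pos: [0.5363, -0.3636, 0.0111]
eef_rot: [-180.0, -0.2, -92.4]
contact_force: [0.0, 1.5, 5.8]
gripper_width: 0.0323
time_s: 33.95
tcp_pos: [0.5363, -0.3636, 0.011]
eef_rot: [-180.0, -0.2, -92.4]
contact_force: [-3.1, 2.2, 9.8]
gripper_width: 0.0326
```

It is on the floor at TCP height 11 mm, where the force rises to 10 N. I'll release and withdraw.

```bash
python3 -m inch '0 0 -0.0008 0 0 0 0.2;0 0 0 0 0 0 0.42;0 0 0 0 0 0 0.48;0 0 0 0 0 0 0.5;0 0 0 0 0 0 0.5;0 0 0 0 0 0 0.5;0 0 -0.01 0 0 0 0.5;0 0 -0.02 0 0 0 0.5;0 0 -0.03 0 0 0 0.5;0 0 -0.035 0 0 0 0.5;0 0 -0.035 0 0 0 0.5;0 0 -0.035 0 0 0 0.5;0 0 -0.035 0 0 0 0.5;0 0 -0.035 0 0 0 0.5;0 0 0 0 0 0 0.5;0 0 0 0 0 0 0.5'
python3 - <<'E'
from h import *
im=r.capture("wrist"); cv2.imwrite("pics/w18.png",im[:,:,::-1]); cv2.imwrite("pics/scene18.png",r.capture("scene")[:,:,::-1]); cv2.imwrite("pics/top18.png",r.capture("top")[:,:,::-1])
E
```

```text
time_s: 35.28
tcp_pos: [0.5373, -0.3634, 0.2492]
eef_rot: [-179.7, -0.2, -92.4]
contact_force: [0.0, 1.2, -0.1]
gripper_width: 0.0436
```

View pics/w18.png

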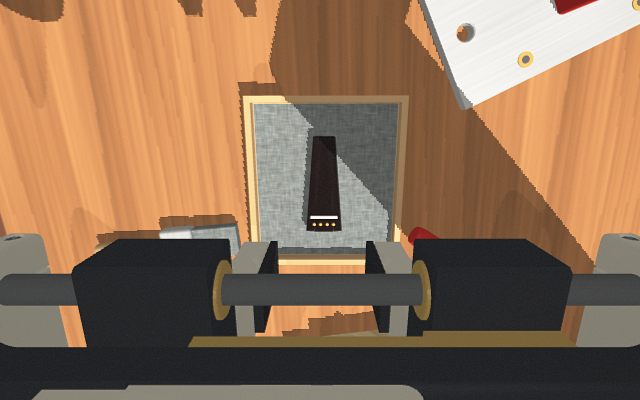

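View pics/scene18.png

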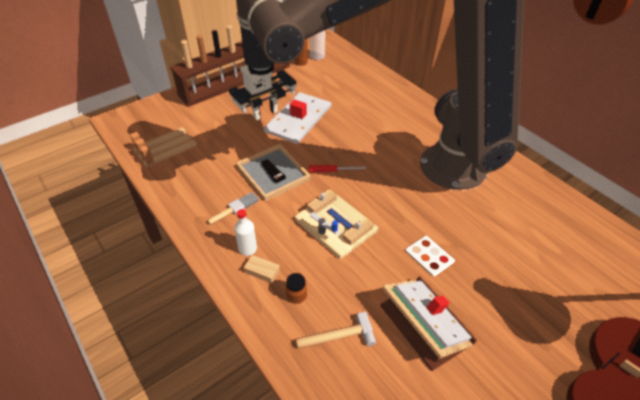

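View pics/top18.png

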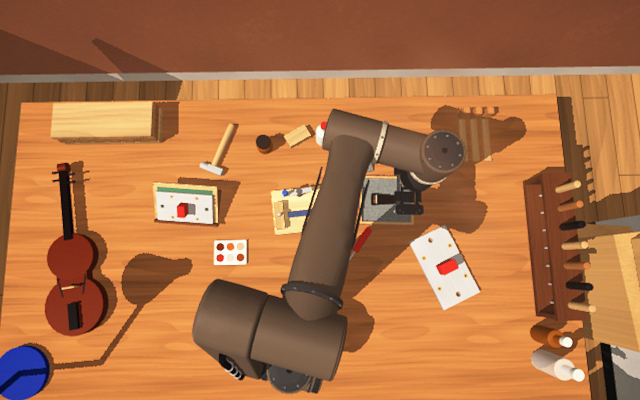

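```bash
python3 -c "
from plant import r
print(r.close_job()); print(r.get_state()['time_s'])"
```

```text
the job is handed in; nothing more can be done
None
the job is handed in; nothing more can be done
```

The job is done and handed in at about 35 s of the 61 s allowed.

- **Hold-down:** I swung it by its knob until it stopped moving and the reaction rose to 12 N. The measured angle was about 1.66 rad, against a stop at 1.65. It was still open in the last pictures.
- **Template:** I took the smaller one, on the jig, and left the larger loose one alone. It was lifted straight up and level off the dowels. On the way to the rest, joint 6 ran into its range limit (−173.6° against −173.66°), so I turned the template half a turn in the air the other way. It was pressed against the ledge (about 8 N) and onto the slope before I let go. The pictures show it flat, touching the ledge and centred to within about 1 mm.
- **Tailpiece:** After the first lift the fingertips stood about 2.4 mm below its underside. I set it back on the felt, regripped 7 mm higher and lowered it until it touched the tray floor (10 N) before releasing. The last wrist picture shows it flat, top side up and about in the middle of the tray.

**Disagreements:** one picture before the template grasp was taken while the arm was still settling and was about 2 mm off. I corrected that with a settled picture before gripping. The radial force while swinging the hold-down (about 11 N) suggests my pivot estimate was 1–2 mm out.

In the final top and scene pictures the other things appear undisturbed, though the arm hides part of the top view. The gripper was clear of everything.

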